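# Lock the medicines away in the combination box

### The job

Put the medicines that stand about on the bench (jars, tin, carton; not the kitchen things) away in the steel medicine box: set its dials to 6-2-5 from left to right, draw the catch, open the lid fully and put every medicine in on the compartment floor. Then press the lid down until the catch holds it and turn at least one dial a number or more off the code so that the box is locked; do not knock over the tumbler or the salt pot.

Things in the scene. Friction and masses are not known exactly. Their poses are not given: they have to be found in the camera images.
- box: Grey steel medicine box, fixed: 259 mm deep (its x, away from the robot), 300 wide (its y, to the left), 92 high; origin on its underside, mid-width, 125 mm behind its front face. Front 84 mm: closed lock case, flat top, with three dials left to right (axes x -85, y +98, +27, -44 mm) and the catch tab. Behind it the compartment under the lid.
- box_floor (a point): Centre of the compartment's inner floor, 4 mm above the bench, axes as the box (45 mm along x from the box origin). Compartment 172 mm in x by 292 mm in y, rim 84 mm above this floor. In its front left corner a pin guide 14 x 16 mm, 62 mm high, whose pin rises 24 mm over the rim with the lid open; in the middle of its front wall the catch nose, 24 mm wide, sticks in 10 mm near the rim.
- dial_left (a joint): Left numbered dial (y +98 mm), rad, grows turning anticlockwise seen from above; value = n x 0.628 with numeral n at its white index mark on the case, on the lid side. Numerals 0-9 run clockwise; the white line on the knob points to its 0. Friction 0.04 N m, stops just below 0 and just past 9. A number counts within about 0.15 rad. Cannot turn while the catch is drawn back.
- dial_middle (a joint): Middle numbered dial (y +27 mm), rad, grows turning anticlockwise seen from above; value = n x 0.628 with numeral n at its white index mark on the case, on the lid side. Numerals 0-9 run clockwise; the white line on the knob points to its 0. Friction 0.04 N m, stops just below 0 and just past 9. A number counts within about 0.15 rad. Cannot turn while the catch is drawn back.
- dial_right (a joint): Right numbered dial (y -44 mm), rad, grows turning anticlockwise seen from above; value = n x 0.628 with numeral n at its white index mark on the case, on the lid side. Numerals 0-9 run clockwise; the white line on the knob points to its 0. Friction 0.04 N m, stops just below 0 and just past 9. A number counts within about 0.15 rad. Cannot turn while the catch is drawn back.
- dial_left_grip (a point): Centre of the left dial's round ribbed knob, on its upright axis: knob 38 mm across and 25 mm high, this point 11 mm below its flat top; under it a flat rim 56 mm across carries the numerals. It can be gripped across in any direction.
- dial_middle_grip (a point): Centre of the middle dial's round ribbed knob, on its upright axis: knob 38 mm across and 25 mm high, this point 11 mm below its flat top; under it a flat rim 56 mm across carries the numerals. It can be gripped across in any direction.
- dial_right_grip (a point): Centre of the right dial's round ribbed knob, on its upright axis: knob 38 mm across and 25 mm high, this point 11 mm below its flat top; under it a flat rim 56 mm across carries the numerals. It can be gripped across in any direction.
- catch (a joint): Sliding catch, m: 0 home (holds the lid), 0.010 drawn fully back towards the robot (box -x). Sprung home; 5 to 9 N draw it. With any dial off the code it moves under 2 mm. Drawn back 8 mm it frees the lid: a kick pin lifts the lid to about 0.15 rad by itself, and the tab may be let go.
- catch_tab (a point): Thumb tab of the catch, right end of the lock case (box x -75, y -118 mm when home): upright block 16 mm in x, 14 mm in y, 24 mm high, standing on the case's top; this point is on its axis, 10 mm below its top. Pinch it across y, or push it from the lid side.
- lid (a joint): Lid angle, rad: 0 shut (0.012 held by the catch), grows opening, stop at 1.75. Stiff hinge: stays where left above about 1.0; lower it sinks on to the kick pin at 0.15. Pressing it at the handle with about 12 N makes the catch snap over it; the catch yields to it only with all dials on the code.
- lid_hinge (a point): Middle of the lid's hinge axis (along box y), at box x +132, z 88 mm. The lid, a plate 300 mm wide and 4 mm thick, lies on this level when shut and reaches 172 mm from the hinge to the lock case; a striker rod 40 mm wide hangs 29 mm under the middle of its front edge.
- lid_handle (a point): Middle of the lid's bar handle: round steel bar 10 mm thick, 100 mm long, parallel to the hinge, 30 mm off the lid's top face. Lid shut: 144 mm from the hinge towards the robot and 34 mm above it; it turns with the lid.
- tablet_jar_mid (a point): A medicine: amber round jar with a white cap, 54 mm across, 62 mm high, upright; this point is its centre, half-way up. May be absent.
- powder_jar_mid (a point): A medicine: plain white round jar, 50 mm across, 60 mm high, upright; this point is its centre. May be absent.
- balm_tin_mid (a point): A medicine: round aluminium screw-lid tin, 58 mm across, 56 mm high, upright; this point is its centre. May be absent.
- carton_mid (a point): A medicine: small upright cardboard carton, 52 mm along its x, 48 mm along its y, 60 mm high; this point is its centre. May be absent.
- salt_pot_mid (a point): Bystander: white ceramic salt pot with a ball knob, 72 mm across, 83 mm high; this point is on its axis, 35 mm up.
- tumbler_mid (a point): Bystander: glass tumbler, 68 mm across at the rim, 88 mm high; this point is its centre.
There are look-alikes about, which are no part of the job. What is shaped like the part that bears powder_jar_mid but green or yellow is not meant.

How it is judged:
On the way, in this order (a step that is already met when the one before it is completed fails the run):
1. the three dials stand at the code 6-2-5 together (value of joint dial_left between 3.52 and 4.02 rad and value of joint dial_middle between 1.007 and 1.507 rad and value of joint dial_right between 2.892 and 3.392 rad), for 0.2 s.
2. the lid stands open (value of joint lid above 1 rad), for 0.2 s.
3. every medicine is in the compartment, let go, with the lid still open (x of tablet_jar_mid in the frame of box between -0.041 and 0.131 m and y of tablet_jar_mid in the frame of box between -0.146 and 0.146 m and z of tablet_jar_mid in the frame of box between 0.01 and 0.088 m and x of powder_jar_mid in the frame of box between -0.041 and 0.131 m and y of powder_jar_mid in the frame of box between -0.146 and 0.146 m and z of powder_jar_mid in the frame of box between 0.01 and 0.088 m and x of balm_tin_mid in the frame of box between -0.041 and 0.131 m and y of balm_tin_mid in the frame of box between -0.146 and 0.146 m and z of balm_tin_mid in the frame of box between 0.01 and 0.088 m and x of carton_mid in the frame of box between -0.041 and 0.131 m and y of carton_mid in the frame of box between -0.146 and 0.146 m and z of carton_mid in the frame of box between 0.01 and 0.088 m and value of joint lid above 0.5 rad and contact force between the fingers and tablet_jar below 0.2 N and contact force between the fingers and powder_jar below 0.2 N and contact force between the fingers and balm_tin below 0.2 N and contact force between the fingers and carton below 0.2 N), for 0.2 s.
4. the lid is pressed shut and the catch has sprung home over it (value of joint lid below 0.02 rad and value of joint catch below 0.002 m), for 0.3 s.
At the end, for the whole second after the job is handed in: Every medicine present lies at rest in the compartment, the lid is shut (within 0.02 rad) with the catch home (within 2 mm), and at least one dial is 0.4 rad or more off its number of the code 6-2-5 (all of step 4 and x of tablet_jar_mid in the frame of box between -0.041 and 0.131 m and y of tablet_jar_mid in the frame of box between -0.146 and 0.146 m and z of tablet_jar_mid in the frame of box between 0.01 and 0.088 m and x of powder_jar_mid in the frame of box between -0.041 and 0.131 m and y of powder_jar_mid in the frame of box between -0.146 and 0.146 m and z of powder_jar_mid in the frame of box between 0.01 and 0.088 m and x of balm_tin_mid in the frame of box between -0.041 and 0.131 m and y of balm_tin_mid in the frame of box between -0.146 and 0.146 m and z of balm_tin_mid in the frame of box between 0.01 and 0.088 m and x of carton_mid in the frame of box between -0.041 and 0.131 m and y of carton_mid in the frame of box between -0.146 and 0.146 m and z of carton_mid in the frame of box between 0.01 and 0.088 m and velocity of joint lid below 0.02 rad/s and (value of joint dial_left below 3.37 rad or value of joint dial_left above 4.17 rad or value of joint dial_middle below 0.857 rad or value of joint dial_middle above 1.657 rad or value of joint dial_right below 2.742 rad or value of joint dial_right above 3.542 rad) and linear speed of each of tablet_jar, powder_jar, balm_tin, carton below 0.03 m/s); the robot touches nothing.
It fails at once if the tumbler is knocked over (angle between tumbler_mid's own z axis and vertical above 0.8 rad).
It fails at once if the salt pot is knocked over (angle between salt_pot_mid's own z axis and vertical above 0.8 rad).
Of tablet_jar, powder_jar, balm_tin, carton only 2 to 4 are there at a start; the rules pass over those that are not, and their reading is None.
At some moment in a run one of tablet_jar, powder_jar, balm_tin, carton may be knocked a few centimetres aside while the robot is not near it.
It also fails if it takes over 210 s, if anything falls off the work surface, if the arm or the gripper's body presses on something with over 40 N, if the wrist force passes 120 N, or if a joint passes its speed limit or range.

### The arm

A 7-joint arm with a two-finger parallel gripper is mounted at the origin on the work surface. World frame = base frame: x ahead of the robot, y to its left, z up, the work surface at z = 0. Lengths are in m, angles in rad, forces in N, time in s.
With the tool pointing down it reaches from about 0.425 to 1.025 m from the base axis. Payload 9.4 kg.
Tool frame: the origin (TCP) lies at the very end of the fingers, on their centre line; the grasp point (between the pads) lies manip.grip_point_offset behind it (manip.grip_point_offset is the distance from the TCP to the grasp point, in m); z points along the fingers, y is the line along which they close (so a half turn about z gives the same grasp; the last joint's range is limited). The gripper opens to 85 mm and grips with 20 to 120 N. Pads are 22 mm wide; open, the fingers measure 114 mm over their backs; the gripper's body (76 mm by 85 mm) begins 54 mm behind the grasp point. The pads swing forward as they close: fully open they stand 13 mm farther back than shut.
Start: joints at [1.221, 0.599, -0.003, 1.599, 0.002, 0.943, -0.08], TCP at [0.195, -0.698, 0.231] pointing down, gripper open.
Joint ranges: [-2.57, 2.57], [-0.35, 1.97], [-1.29, 1.29], [0.11, 2.56], [-1.05, 4.19], [0.11, 1.86], [-2.63, 2.63]. Speed limits (rad/s): [2.22, 2.22, 3.01, 3.01, 3.14, 3.14, 3.14].

### API

Orientations are given as [roll, pitch, yaw] about the fixed x, y, z axes, in that order (R = Rz(yaw) Ry(pitch) Rx(roll)).
In Python, from rig import manip gives the robot as it stands. The module is installed in compiled form; this text tells all that it offers.
- The arm moves only by the shell command python3 -m creep 'ROWS' [FORCE]. ROWS is JSON, a list that holds one entry, the list of rows, each a list of 7 numbers: the finger opening in cm, from 0 to 8.54, then the shift along the tool's x, y, z in cm, then the turn, a rotation vector about the tool's x, y, z in rad. A call has 1 to 5 rows; each row is the pose to reach, as a shift and turn from the pose commanded when the call began, along the tool's axes at that moment; what a row does not reach only later rows make up. A row lasts 1/8 s, in which the tool goes at most 62.5 mm and 10.7 degrees, less where a joint would pass 70% of its speed; a pose out of reach is approached as far as the arm can. A call with a gripper value outside its range is refused whole. The fingers move at their own pace and stop on an object; FORCE is the grip in N (left out, the last holds). Time passes only in rows, so rows that repeat a pose let the fingers close. It gives the time, the measured TCP pose, the force, the opening and the grip force at its end, in the units of the state.
- manip.get_obs(): the state, without advancing time (a new reading comes with each control period).
- manip.read_camera(name): name is "side" or "top" or "wrist"; returns the picture (420x560x3 uint8, blue, green, red); there is no depth.
- manip.get_calibration(name): a dict with "intrinsics" (3x3 intrinsics, pixels), "R" (3x3) and "t" (3): a world point X has camera coordinates R X + t. Camera axes: x right, y down, z forward; pixel columns grow to the right and rows downward; lengths in m; the calibration is good to about 2 mm. A picture is of the moment at which its call begins: read the wrist's pose just before it. get_calibration takes no time and is no camera call; for the wrist camera it gives the pose at the moment of the call.
- manip.sign_off(): hands the job in; it is judged then, once.
Trained networks look in the newest picture that a camera, given by its name, has taken for a name from the list of things; names that differ only in an ending like _2 or _b are one class to them, and where a whole thing is asked for, a point or a joint stands for the part that bears it (a point fixed in the world has none). Each returns a list of dicts, best first, with "p" (0 to 1); they miss things now and then, are a little off and sometimes report something else, mostly with a low value. They report only what shows in the picture. A call takes as long as a camera call. They do not tell look-alikes from the thing itself.
- manip.boxes_of(camera, query): "centre" ([x, y, z] in m, in the coordinates of the camera as it stood for that picture, good to about 4 mm: the middle of the surface that is visible of it).
- manip.silhouettes(camera, query): "pixels" (420x560 bool, what is visible of it).
The state is a dict: "time": time; "joint_pos": joint angles; "dq": joint speeds; "joint_torque": joint torques, N m; "tcp_pos": TCP position; "ee_rot": TCP orientation; "force": force on the tool from outside, world axes, zero at the start; "ft_torque": the same for the moment, N m; "finger_gap": opening from 0.0 (shut) to 1.0 (fully open); "finger_force": force on a finger pad.
Only numpy, scipy, OpenCV 4.12 (cv2) and the standard library are available. Lean on these libraries where they do the work, as an engineer would, in place of code of your own. Each camera call takes 0.05 s, during which the arm holds its last target. There are 200 camera calls.

## Working session

There is one attempt and no reset: what is moved stays moved. The work goes in short steps, Python scripts to look and compute and a shell command to move; the robot and the scene stay as the last step left them, time stands still between calls to the robot, and variables do not carry over. Pictures are saved under pics/ and viewed, at most 14 in all, crops included, and the job is handed in when it is done.

```bash
mkdir -p pics
cat > h.py <<'E'
import numpy as np, cv2
from rig import manip
from scipy.spatial.transform import Rotation as Rn
def cal(c):
    k=manip.get_calibration(c); return np.array(k["intrinsics"]),np.array(k["R"]),np.array(k["t"]).ravel()
def towld(c,p):
    K,R,t=cal(c); return R.T@(np.array(p)-t)
def proj(c,X):
    K,R,t=cal(c); q=K@(R@np.array(X)+t); return q[:2]/q[2]
def ray(c,uv,z):
    K,R,t=cal(c); d=R.T@np.linalg.inv(K)@np.array([uv[0],uv[1],1.]); o=-R.T@t
    return o+d*(z-o[2])/d[2]
def st():
    o=manip.get_obs(); print("t%.2f"%o["time"],"tcp",np.round(o["tcp_pos"],4),"rpy",np.round(o["ee_rot"],3),"F",np.round(o["force"],1),"gap%.3f"%o["finger_gap"],"ff",np.round(o["finger_force"],1)); return o
def tool(dw):
    o=manip.get_obs(); R=Rn.from_euler("xyz",o["ee_rot"]).as_matrix(); return R.T@np.array(dw)
E
python3 - <<'E'
from h import *
o=st(); print(manip.grip_point_offset, np.round(o["joint_pos"],3))
for c in ["top","side"]:
    im=manip.read_camera(c); cv2.imwrite(f"pics/{c}0.png",im)
    K,R,t=cal(c); print(c,K[0,0],np.round(-R.T@t,3),np.round(R[2],2))
    for q in ["box","dial_left_grip","catch_tab","lid_handle","tablet_jar_mid","powder_jar_mid","balm_tin_mid","carton_mid","salt_pot_mid","tumbler_mid"]:
        print(q,[(round(d["p"],2),np.round(towld(c,d["centre"]),3).tolist(),np.round(proj(c,towld(c,d["centre"]))).tolist()) for d in manip.boxes_of(c,q)[:4]])
E
```

```text
t0.00 tcp [ 0.1952 -0.6977  0.2304] rpy [-3.14   0.     0.273] F [-0.1  0.1 -0.2] gap1.002 ff 0.0
0.0187 [ 1.221  0.6   -0.003  1.6    0.002  0.943 -0.08 ]
top 434.7701033825859 [ 0.428 -0.047  1.17 ] [ 0.08 -0.03 -1.  ]
box [(0.94, [0.53, 0.162, 0.095], [189.0, 207.0])]
dial_left_grip [(0.64, [0.446, 0.259, 0.12], [145.0, 240.0])]
catch_tab [(0.52, [0.447, 0.045, 0.116], [235.0, 241.0])]
lid_handle [(0.67, [0.571, 0.161, 0.092], [190.0, 190.0])]
tablet_jar_mid [(0.85, [0.455, -0.289, 0.063], [368.0, 240.0]), (0.3, [0.447, 0.053, 0.116], [232.0, 241.0])]
powder_jar_mid [(0.85, [0.346, -0.156, 0.063], [316.0, 282.0]), (0.72, [0.57, 0.163, 0.092], [189.0, 191.0]), (0.71, [0.398, -0.08, 0.057], [286.0, 261.0]), (0.62, [0.501, -0.091, 0.059], [291.0, 221.0])]
balm_tin_mid [(0.88, [0.577, -0.275, 0.055], [362.0, 193.0]), (0.64, [0.571, 0.162, 0.095], [189.0, 190.0])]
carton_mid [(0.77, [0.552, -0.393, 0.059], [407.0, 203.0])]
salt_pot_mid [(0.89, [0.577, -0.174, 0.069], [324.0, 192.0])]
tumbler_mid [(0.79, [0.439, -0.421, 0.049], [417.0, 247.0])]
side 479.86307041407775 [0.159 0.52  0.746
[... 394 characters left out ...]
blet_jar_mid [(0.87, [0.456, -0.27, 0.037], [345.0, 197.0]), (0.52, [0.432, 0.133, 0.111], [256.0, 305.0]), (0.5, [0.565, 0.189, 0.092], [173.0, 301.0])]
powder_jar_mid [(0.95, [0.346, -0.143, 0.043], [368.0, 248.0]), (0.92, [0.353, -0.244, 0.041], [384.0, 218.0]), (0.79, [0.502, -0.078, 0.043], [285.0, 239.0]), (0.68, [0.439, -0.148, 0.046], [328.0, 228.0])]
balm_tin_mid [(0.88, [0.572, -0.264, 0.046], [300.0, 178.0])]
carton_mid [(0.85, [0.548, -0.381, 0.041], [331.0, 158.0]), (0.19, [0.457, -0.272, 0.038], [345.0, 196.0])]
salt_pot_mid [(0.64, [0.566, -0.161, 0.05], [279.0, 203.0]), (0.29, [0.549, -0.381, 0.045], [331.0, 157.0])]
tumbler_mid [(0.91, [0.434, -0.387, 0.06], [376.0, 165.0])]
```

Run:
```python
import cv2
a=cv2.imread("pics/top0.png"); cv2.imwrite("pics/top0b.png",cv2.resize(a[130:330,90:470],None,fx=2.1,fy=2.1,interpolation=cv2.INTER_CUBIC))
a=cv2.imread("pics/top0.png"); cv2.imwrite("pics/dials0.png",cv2.resize(a[190:280,115:260],None,fx=5.5,fy=5.5,interpolation=cv2.INTER_CUBIC))
```

```text
(no output)
```

View pics/top0b.png

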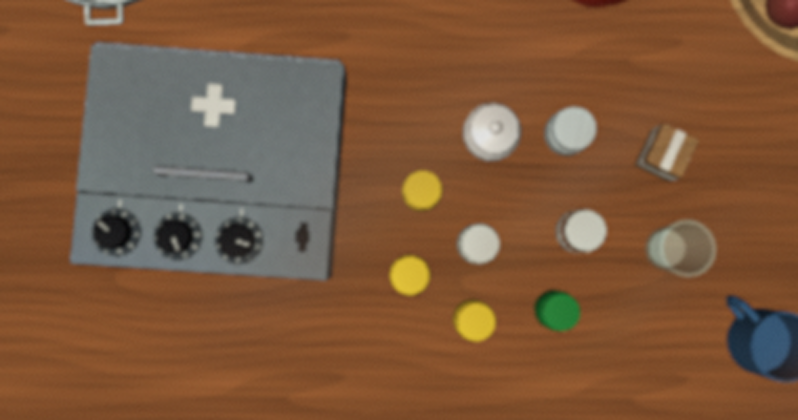

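View pics/dials0.png

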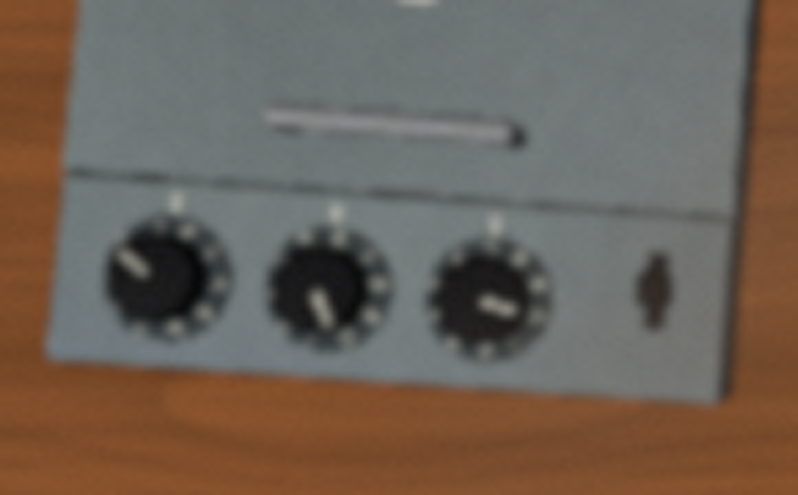

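The top view shows the box at left, with the knobs' white lines pointing upper left, down and right. The tab is at crop 2 (655,290). The medicines are the amber jar at (585,231), white jar (479,243), tin (571,130) and carton (670,152) in crop 1. The yellow and green jars are look-alikes.

```bash
cat >> h.py <<'E'
def fitbox():
    d=lambda u,v:(115+u/5.5,190+v/5.5); b=lambda u,v:(90+u/2.1,130+v/2.1)
    P=[(d(47,357),(-.125,.150)),(d(725,400),(-.125,-.150)),(d(62,172),(-.041,.150)),(d(735,215),(-.041,-.150)),(b(92,43),(.134,.150)),(b(344,62),(.134,-.150))]
    W=np.array([ray("top",p,.091)[:2] for p,_ in P]); L=np.array([l for _,l in P])
    Wc,Lc=W-W.mean(0),L-L.mean(0); a=np.arctan2((Lc[:,0]*Wc[:,1]-Lc[:,1]*Wc[:,0]).sum(),(Lc*Wc).sum())
    c,s=np.cos(a),np.sin(a); Rm=np.array([[c,-s],[s,c]]); o=W.mean(0)-Rm@L.mean(0)
    return o,a,W-(L@Rm.T+o)
E
python3 - <<'E'
from h import *
o,a,res=fitbox(); print(np.round(o,4),a); print(np.round(res,4).tolist())
c,s=np.cos(a),np.sin(a); Rm=np.array([[c,-s],[s,c]])
for n,l in dict(left=(-.085,.098),mid=(-.085,.027),right=(-.085,-.044),tab=(-.075,-.118),handle=(-.012,0),hinge=(.132,0)).items():
    w=Rm@np.array(l)+o; print(n,np.round(w,4), np.round(proj("top",[*w,.12])))
S=manip.get_obs(); K,R,t=cal("wrist"); cam=-R.T@t
T=Rn.from_euler("xyz",S["ee_rot"]).as_matrix()
print("cam in tool",np.round(T.T@(cam-S["tcp_pos"]),4),"fwd in tool",np.round(T.T@R[2],3),"right in tool",np.round(T.T@R[0],3),K[0,0])
E
```

```text
[0.5269 0.1611] -0.05409778729386329
[[0.0004, -0.0002], [0.0006, -0.0011], [-0.0012, 0.0011], [-0.0005, 0.0005], [0.001, -0.0006], [-0.0003, 0.0003]]
left [0.4473 0.2636] [143. 240.]
mid [0.4435 0.1927] [173. 242.]
right [0.4396 0.1218] [203. 244.]
tab [0.4456 0.0474] [234. 242.]
handle [0.5149 0.1618] [187. 212.]
hinge [0.6587 0.154 ] [192. 153.]
cam in tool [ 0.0658 -0.0004 -0.143 ] fwd in tool [-0.265  0.001  0.964] right in tool [ 0.001  1.    -0.   ] 309.2988835898311
```

```bash
cat >> h.py <<'E'
def go(x,y,z,yaw=None):
    o=st(); d=tool(np.array([x,y,z])-o["tcp_pos"])*100
    R=Rn.from_euler("xyz",o["ee_rot"]); G=R if yaw is None else Rn.from_euler("xyz",[np.pi,0,yaw])
    rv=(R.inv()*G).as_rotvec(); print("shift cm",np.round(d,2),"turn",np.round(rv,3),"q",np.round(o["joint_pos"],2));
E
python3 -m creep '[[[8.5,6,-5,0,0,0,0],[8.5,12,-10,0,0,0,0],[8.5,18,-15,0,0,0,0],[8.5,24,-20,0,0,0,0],[8.5,30,-25,0,0,0,0]]]'
python3 -m creep '[[[8.5,4,-4.7,0,0,0,0],[8.5,8,-9,0,0,0,0],[8.5,11.5,-10,0,0,0,0],[8.5,11.5,-10,0,0,0,0]]]'
python3 -c "
from h import *
go(.4435,.1927,.23,.5)"
```

```text
time: 1.72
tcp_pos: [0.3737, -0.4392, 0.2316]
ee_rot: [3.141, -0.0, 0.273]
force: [1.3, -0.2, 0.1]
finger_gap: 0.998
finger_force: 0.0
time: 2.22
tcp_pos: [0.4592, -0.3112, 0.2315]
ee_rot: [3.141, -0.002, 0.278]
force: [-0.5, -0.6, 0.5]
finger_gap: 0.99
finger_force: 0.0
t2.23 tcp [ 0.4592 -0.3112  0.2315] rpy [ 3.141e+00 -2.000e-03  2.780e-01] F [-0.5 -0.6  0.5] gap0.990 ff 0.0
shift cm [ 12.32 -48.88   0.16] turn [ 0.    -0.002 -0.222] q [ 0.52  0.4  -0.04  1.99  0.02  0.75 -0.82]
```

```bash
python3 -m creep '[[[5.5,2,-5,0,0,0,0],[5.5,4,-10,0,0,0,0],[5.5,7,-15,0,0,0,0],[5.5,9,-20,0,0,0,0],[5.5,11,-25,0,0,0,0]]]'
python3 -m creep '[[[5.5,1,-5,0,0,0,0],[5.5,1.5,-10,0,0,0,0],[5.5,1.5,-15,0,0,0,0],[5.5,1.5,-20,0,0,0,-0.1],[5.5,1.5,-24,0,0,0,-0.22]]]'
python3 -m creep '[[[5.5,0,0,0,0,0,0],[5.5,0,0,0,0,0,0]]]'
python3 -c "
from h import *
go(.4435,.1927,.23,.5)
im=manip.read_camera('wrist'); K,R,t=cal('wrist'); cv2.imwrite('pics/w1.png',im)
for q in ['dial_left_grip','dial_middle_grip','dial_right_grip','catch_tab']:
  print(q,[(round(d['p'],2),np.round(R.T@(np.array(d['centre'])-t),4).tolist()) for d in manip.boxes_of('wrist',q)[:3]])
for w in [(.4473,.2636,.121),(.4435,.1927,.121),(.4396,.1218,.121),(.4456,.0474,.116)]: print(proj('wrist',w))
"
```

```text
time: 2.85
tcp_pos: [0.4949, -0.0426, 0.2314]
ee_rot: [3.141, -0.0, 0.271]
force: [1.0, 0.1, -0.1]
finger_gap: 0.643
finger_force: 0.0
time: 3.48
tcp_pos: [0.4444, 0.1929, 0.2314]
ee_rot: [3.141, -0.0, 0.496]
force: [0.8, 0.3, 0.2]
finger_gap: 0.644
finger_force: 0.0
time: 3.72
tcp_pos: [0.4451, 0.1907, 0.2312]
ee_rot: [3.141, 0.0, 0.491]
force: [0.9, -0.2, -0.8]
finger_gap: 0.644
finger_force: 0.0
t3.73 tcp [0.4451 0.1907 0.2312] rpy [3.141 0.    0.491] F [ 0.9 -0.2 -0.8] gap0.644 ff 0.0
shift cm [-0.04 -0.25  0.12] turn [ 0.001  0.    -0.009] q [-0.37  0.32 -0.2   2.13  0.1   0.7  -1.71]
dial_left_grip [(0.92, [0.4505, 0.2603, 0.1236])]
dial_middle_grip [(0.83, [0.449, 0.198, 0.1239]), (0.51, [0.4529, 0.2644, 0.1244])]
dial_right_grip []
catch_tab [(0.67, [0.4493, 0.0517, 0.1139]), (0.61, [0.5658, 0.1441, 0.0948]), (0.15, [0.5321, 0.1562, 0.0918])]
[200.59357232 162.5292322 ]
[275.16754995 206.24133231]
[344.31578877 246.90159953]
[415.7276972  275.09312443]
```

View pics/w1.png

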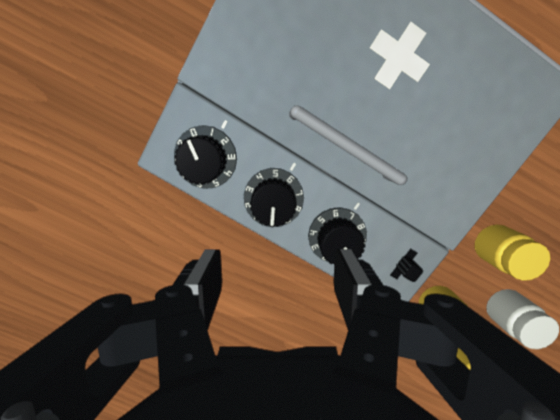

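```bash
cat >> h.py <<'E'
def rect(c,im,fn,x0,x1,y0,y1,z,s):
    "warp to box-frame plane; up = box x, left = box y; s px/m"
    o,a,_=fitbox(); cc,ss=np.cos(a),np.sin(a)
    L=[(x1,y1),(x1,y0),(x0,y0),(x0,y1)]
    src=np.float32([proj(c,[o[0]+cc*x-ss*y,o[1]+ss*x+cc*y,z]) for x,y in L])
    w,h=int((y1-y0)*s),int((x1-x0)*s); dst=np.float32([(0,0),(w,0),(w,h),(0,h)])
    r=cv2.warpPerspective(im,cv2.getPerspectiveTransform(src,dst),(w,h),flags=cv2.INTER_CUBIC); cv2.imwrite(fn,r); return r
E
python3 - <<'E'
from h import *
im=cv2.imread("pics/w1.png"); r=rect("wrist",im,"pics/r1.png",-.13,-.03,-.14,.14,.12,2800)
for i,y in enumerate([.098,.027,-.044]):
    u,v=(.14-y)*2800,(-.03+.085)*2800; g=cv2.cvtColor(r,cv2.COLOR_BGR2GRAY)
    uu,vv=np.meshgrid(np.arange(g.shape[1]),np.arange(g.shape[0]))
    m=(g>130)&(np.hypot(uu-u,vv-v)<19e-3*2800*.95)
    pts=np.column_stack([uu[m],vv[m]]).astype(np.float32); print(i,len(pts),(u,v),pts.mean(0),cv2.fitLine(pts,cv2.DIST_L2,0,.01,.01).ravel()[:2] if len(pts) else 0)
E
```

```text
0 381 (117.60000000000002, 154.00000000000003) [ 92.42257 141.70079] [0.85639304 0.51632446]
1 378 (316.40000000000003, 154.00000000000003) [324.19577 178.53703] [0.19944644 0.9799087 ]
2 35 (515.2, 154.00000000000003) [522.25714 155.85715] [ 0.9769999  -0.21323983]
```

View pics/r1.png

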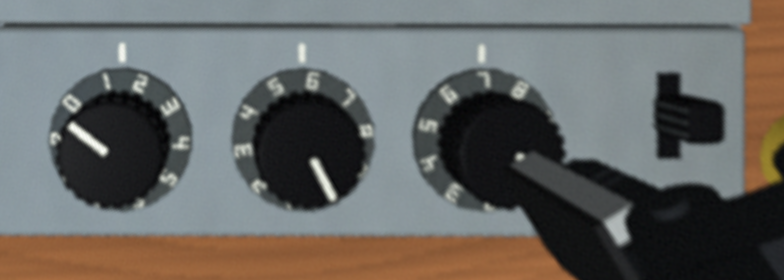

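The rectified view shows numerals 1.6, 5.8 and about 7.1 at the index marks, so the turns needed are about +2.74, −2.37 and −1.32 rad. I'll start with the left dial.

```bash
python3 -m creep '[[[5.5,2,-3.2,0,0,0,0],[5.5,3.7,-6.3,2,0,0,0],[5.5,3.7,-6.3,5,0,0,0],[5.5,3.7,-6.3,8,0,0,0],[5.5,3.7,-6.3,10,0,0,0]]]'
python3 -m creep '[[[5.5,0,0,1,0,0,0],[5.5,0,0,2,0,0,0],[5.5,0,0,2.6,0,0,0],[5.5,0,0,3,0,0,0],[5.5,0,0,3,0,0,0]]]'
python3 -c "
from h import *
go(.448,.2636,.1,.49)"
```

```text
time: 4.6
tcp_pos: [0.4475, 0.2643, 0.13]
ee_rot: [3.141, 0.001, 0.492]
force: [-0.2, 0.1, 0.9]
finger_gap: 0.645
finger_force: 0.0
time: 5.22
tcp_pos: [0.4476, 0.265, 0.1013]
ee_rot: [3.142, 0.0, 0.493]
force: [0.3, 0.1, 0.7]
finger_gap: 0.644
finger_force: 0.0
t5.22 tcp [0.4476 0.265  0.1013] rpy [3.142 0.    0.493] F [0.3 0.1 0.7] gap0.644 ff 0.0
shift cm [-0.03  0.15  0.13] turn [0.    0.    0.003] q [-0.54  0.56 -0.15  2.17  0.19  0.43 -1.91]
```

```bash
python3 -m creep '[[[5.5,0,0.1,0.1,0,0,0],[3,0,0.1,0.1,0,0,0],[3,0,0.1,0.1,0,0,0],[3,0,0.1,0.1,0,0,0],[3,0,0.1,0.1,0,0,0]]]' 40
python3 -m creep '[[[3,0,0,0,0,0,-0.18],[3,0,0,0,0,0,-0.36],[3,0,0,0,0,0,-0.54],[3,0,0,0,0,0,-0.72],[3,0,0,0,0,0,-0.9]]]'
python3 -m creep '[[[3,0,0,0,0,0,-0.18],[3,0,0,0,0,0,-0.36],[3,0,0,0,0,0,-0.54],[3,0,0,0,0,0,-0.72],[3,0,0,0,0,0,-0.9]]]'
python3 -m creep '[[[3,0,0,0,0,0,-0.18],[3,0,0,0,0,0,-0.36],[3,0,0,0,0,0,-0.54],[3,0,0,0,0,0,-0.72],[3,0,0,0,0,0,-0.9]]]'
python3 -m creep '[[[3,0,0,0,0,0,-0.04],[3,0,0,0,0,0,-0.04],[3,0,0,0,0,0,-0.04]]]'
python3 -c "
from h import *
go(.448,.2636,.1,.49+2.74); print(manip.get_obs()['ft_torque'])"
```

```text
time: 5.85
tcp_pos: [0.4478, 0.265, 0.1009]
ee_rot: [-3.141, -0.001, 0.494]
force: [-3.5, 2.1, 6.0]
finger_gap: 0.429
finger_force: 39.4
time: 6.48
tcp_pos: [0.4488, 0.2642, 0.1009]
ee_rot: [3.14, -0.001, 1.398]
force: [0.5, -0.8, 2.8]
finger_gap: 0.426
finger_force: 39.6
time: 7.1
tcp_pos: [0.4502, 0.2646, 0.101]
ee_rot: [3.138, 0.001, 2.297]
force: [5.0, 0.9, -0.9]
finger_gap: 0.432
finger_force: 40.0
time: 7.72
tcp_pos: [0.4507, 0.2658, 0.101]
ee_rot: [3.138, 0.004, -3.086]
force: [7.0, 5.8, -5.3]
finger_gap: 0.425
finger_force: 40.5
time: 8.1
tcp_pos: [0.4507, 0.2659, 0.101]
ee_rot: [3.138, 0.004, -3.051]
force: [7.5, 4.8, -2.9]
finger_gap: 0.43
finger_force: 40.6
t8.10 tcp [0.4507 0.2659 0.101 ] rpy [ 3.138  0.004 -3.051] F [ 7.5  4.8 -2.9] gap0.430 ff 40.6
shift cm [ 0.29 -0.21  0.1 ] turn [0.003 0.004 0.002] q [-0.04  0.71 -0.89  2.14  0.89  0.72  0.12]
[ 8.51750732e-01 -1.68928863e+00 -1.00147528e-03]
```

```bash
python3 -m creep '[[[5.5,0,0,0,0,0,0],[5.5,0,0,0,0,0,0],[5.5,0,0,-2.5,0,0,0],[5.5,0,0,-5,0,0,0],[5.5,0,-3,-5,0,0,0]]]'
python3 -m creep '[[[5.5,1.2,-4.1,0,0,0,0],[5.5,1.2,-4.1,0,0,0,0],[5.5,1.2,-4.1,2,0,0,0],[5.5,1.2,-4.1,3,0,0,0],[5.5,1.2,-4.1,3,0,0,0]]]'
python3 -c "
from h import *
go(.4445,.1937,.1008)"
```

```text
time: 8.72
tcp_pos: [0.4509, 0.2365, 0.1521]
ee_rot: [3.139, 0.003, -3.047]
force: [-0.3, -0.9, 0.1]
finger_gap: 0.642
finger_force: 0.0
time: 9.35
tcp_pos: [0.4421, 0.1928, 0.1198]
ee_rot: [-3.141, -0.001, -3.049]
force: [-0.3, 0.2, -0.5]
finger_gap: 0.647
finger_force: 0.0
t9.35 tcp [0.4421 0.1928 0.1198] rpy [-3.141e+00 -1.000e-03 -3.049e+00] F [-0.3  0.2 -0.5] gap0.647 ff 0.0
shift cm [-0.25  0.06  1.9 ] turn [0. 0. 0.] q [ 0.11  0.65 -0.93  2.21  0.86  0.7   0.23]
```

```bash
python3 -m creep '[[[5.5,-0.2,0,1,0,0,0],[5.5,-0.2,0.05,1.9,0,0,0],[5.5,-0.2,0.05,1.9,0,0,0],[3,-0.2,0.05,1.9,0,0,0],[3,-0.2,0.05,1.9,0,0,0]]]'
python3 -m creep '[[[3,0,0,0,0,0,0],[3,0,0,0,0,0,0]]]'
python3 -m creep '[[[3,0,0,0,0,0,0.18],[3,0,0,0,0,0,0.36],[3,0,0,0,0,0,0.54],[3,0,0,0,0,0,0.72],[3,0,0,0,0,0,0.9]]]'
python3 -m creep '[[[3,0,0,0,0,0,0.18],[3,0,0,0,0,0,0.36],[3,0,0,0,0,0,0.54],[3,0,0,0,0,0,0.72],[3,0,0,0,0,0,0.9]]]'
python3 -m creep '[[[3,0,0,0,0,0,0.18],[3,0,0,0,0,0,0.36],[3,0,0,0,0,0,0.54],[3,0,0,0,0,0,0.57],[3,0,0,0,0,0,0.57]]]'
python3 -c "
from h import *
go(.4445,.1937,.1008,-3.05-2.37)"
```

```text
time: 9.98
tcp_pos: [0.4444, 0.1948, 0.1019]
ee_rot: [3.139, 0.001, -3.049]
force: [-2.4, 4.4, 1.7]
finger_gap: 0.433
finger_force: 40.0
time: 10.22
tcp_pos: [0.4444, 0.1948, 0.1019]
ee_rot: [3.139, 0.001, -3.049]
force: [-1.2, 4.5, 1.8]
finger_gap: 0.43
finger_force: 39.9
time: 10.85
tcp_pos: [0.4447, 0.1954, 0.102]
ee_rot: [3.138, -0.002, 2.329]
force: [-2.8, 6.2, -2.6]
finger_gap: 0.427
finger_force: 40.1
time: 11.48
tcp_pos: [0.4453, 0.1956, 0.1019]
ee_rot: [3.14, -0.005, 1.429]
force: [-1.0, 6.5, -1.7]
finger_gap: 0.432
finger_force: 40.2
time: 12.1
tcp_pos: [0.4456, 0.1954, 0.1019]
ee_rot: [-3.141, -0.005, 0.864]
force: [1.0, 5.5, 0.7]
finger_gap: 0.427
finger_force: 40.7
t12.10 tcp [0.4456 0.1954 0.1019] rpy [-3.141 -0.005  0.864] F [1.  5.5 0.7] gap0.427 ff 40.7
shift cm [-0.21  0.03  0.11] turn [-0.    -0.005  0.001] q [-0.34  0.54 -0.27  2.24  0.35  0.4  -1.6 ]
```

```bash
python3 -m creep '[[[5.5,0,0,0,0,0,0],[5.5,0,0,0,0,0,0],[5.5,0,0,-2.5,0,0,0],[5.5,0,0,-5,0,0,0],[5.5,-2.8,2,-5,0,0,-0.18]]]'
python3 -m creep '[[[5.5,0,0,0,0,0,-0.18],[5.5,0,0,0,0,0,-0.36],[5.5,0,0,0,0,0,-0.54],[5.5,0,0,0,0,0,-0.72],[5.5,0,0,0,0,0,-0.9]]]'
python3 -m creep '[[[5.5,0,0,0,0,0,-0.18],[5.5,0,0,0,0,0,-0.25],[5.5,0,0,0,0,0,-0.25]]]'
python3 -c "
from h import *
go(.441,.1235,.1008)"
```

```text
time: 12.72
tcp_pos: [0.4426, 0.1608, 0.1529]
ee_rot: [3.14, -0.004, 1.049]
force: [0.2, -0.8, -0.6]
finger_gap: 0.643
finger_force: 0.0
time: 13.35
tcp_pos: [0.4413, 0.1582, 0.1512]
ee_rot: [-3.141, 0.0, 1.948]
force: [-0.4, -0.1, 0.0]
finger_gap: 0.644
finger_force: 0.0
time: 13.72
tcp_pos: [0.4413, 0.1582, 0.1511]
ee_rot: [-3.141, -0.0, 2.192]
force: [0.5, 0.6, -0.4]
finger_gap: 0.644
finger_force: 0.0
t13.72 tcp [0.4413 0.1582 0.1511] rpy [-3.141 -0.     2.192] F [ 0.5  0.6 -0.4] gap0.644 ff 0.0
shift cm [-2.8  -2.04  5.04] turn [0. 0. 0.] q [ 0.06  0.51 -0.72  2.22  0.59  0.61 -0.48]
```

```bash
python3 -m creep '[[[5.5,-2.8,-2,0,0,0,0],[5.5,-2.8,-2,2,0,0,0],[5.5,-2.8,-2,4,0,0,0],[5.5,-2.8,-2,5,0,0,0],[5.5,-2.8,-2,5,0,0,0]]]'
python3 -m creep '[[[3,0,0,0,0,0,0],[3,0,0,0,0,0,0],[3,0,0,0,0,0,0],[3,0,0,0,0,0,0]]]'
python3 -m creep '[[[3,0,0,0,0,0,0.18],[3,0,0,0,0,0,0.36],[3,0,0,0,0,0,0.54],[3,0,0,0,0,0,0.72],[3,0,0,0,0,0,0.9]]]'
python3 -m creep '[[[3,0,0,0,0,0,0.18],[3,0,0,0,0,0,0.36],[3,0,0,0,0,0,0.42],[3,0,0,0,0,0,0.42]]]'
python3 -m creep '[[[5.5,0,0,0,0,0,0],[5.5,0,0,0,0,0,0],[5.5,0,0,-4,0,0,0],[5.5,0,0,-8,0,0,0],[5.5,0,0,-12,0,0,0]]]'
python3 -c "
from h import *
go(.441,.195,.23,1.55)"
```

```text
time: 14.35
tcp_pos: [0.4412, 0.1244, 0.1009]
ee_rot: [-3.14, -0.0, 2.193]
force: [-0.2, -0.6, -0.1]
finger_gap: 0.642
finger_force: 0.0
time: 14.85
tcp_pos: [0.4412, 0.1242, 0.1019]
ee_rot: [-3.141, 0.001, 2.193]
force: [-4.3, -1.5, 6.8]
finger_gap: 0.432
finger_force: 39.6
time: 15.48
tcp_pos: [0.4412, 0.1241, 0.1019]
ee_rot: [3.141, 0.0, 1.287]
force: [-3.7, -0.9, 4.0]
finger_gap: 0.428
finger_force: 39.6
time: 15.98
tcp_pos: [0.4412, 0.1241, 0.1019]
ee_rot: [3.141, 0.0, 0.872]
force: [-2.4, -1.1, 5.5]
finger_gap: 0.428
finger_force: 39.7
time: 16.6
tcp_pos: [0.4415, 0.1244, 0.2226]
ee_rot: [-3.141, -0.0, 0.873]
force: [1.0, 0.4, -0.2]
finger_gap: 0.641
finger_force: 0.0
t16.60 tcp [0.4415 0.1244 0.2226] rpy [-3.141 -0.     0.873] F [ 1.   0.4 -0.2] gap0.641 ff 0.0
shift cm [ 5.38 -4.58 -0.74] turn [-0.    -0.    -0.677] q [-0.08  0.32 -0.41  2.18  0.2   0.68 -1.32]
```

Run:
```python
from h import *
im=manip.read_camera("wrist"); cv2.imwrite("pics/w2.png",im)
rect("wrist",im,"pics/r2.png",-.13,-.03,-.14,.14,.12,2800)
```

```text
(no output)
```

View pics/r2.png

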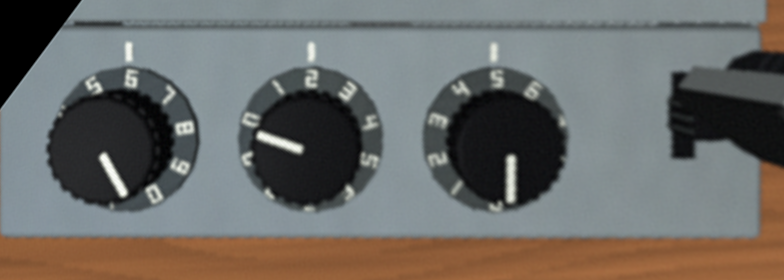

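```bash
python3 -m creep '[[[4,-2.7,2.6,0,0,0,-0.18],[4,-5.4,5.2,0,0,0,-0.36],[4,-5.4,5.2,0,0,0,-0.54],[4,-5.4,5.2,0,0,0,-0.72],[4,-5.4,5.2,0,0,0,-0.9]]]'
python3 -m creep '[[[4,0,0,0,0,0,-0.18],[4,0,0,0,0,0,-0.36],[4,0,0,0,0,0,-0.54],[4,0,0,0,0,0,-0.72],[4,0,0,0,0,0,-0.9]]]'
python3 -m creep '[[[4,0,0,3,0,0,-0.18],[4,0,0,6,0,0,-0.36],[4,0,0,8,0,0,-0.415],[4,0,0,8,0,0,-0.415]]]'
python3 -c "
from h import *
go(.4466,.049,.096,3.088)
im=manip.read_camera('wrist'); K,R,t=cal('wrist'); cv2.imwrite('pics/w3.png',im)
print([(round(d['p'],2),np.round(R.T@(np.array(d['centre'])-t),4).tolist()) for d in manip.boxes_of('wrist','catch_tab')[:3]])
"
```

```text
time: 17.27
tcp_pos: [0.4468, 0.0494, 0.2212]
ee_rot: [3.141, -0.0, 1.778]
force: [0.5, 0.1, 0.2]
finger_gap: 0.468
finger_force: 0.0
time: 17.9
tcp_pos: [0.4468, 0.0495, 0.2212]
ee_rot: [3.141, 0.0, 2.679]
force: [-0.4, -0.4, -0.5]
finger_gap: 0.466
finger_force: 0.0
time: 18.4
tcp_pos: [0.446, 0.0495, 0.1402]
ee_rot: [3.141, -0.003, 3.088]
force: [0.1, -0.2, -0.0]
finger_gap: 0.466
finger_force: 0.0
t18.40 tcp [0.446  0.0495 0.1402] rpy [ 3.141e+00 -3.000e-03  3.088e+00] F [ 0.1 -0.2 -0. ] gap0.466 ff 0.0
shift cm [-0.08 -0.05  4.42] turn [ 0.    -0.003 -0.   ] q [ 0.36  0.54 -0.84  2.27  0.72  0.62  0.5 ]
[(0.73, [0.4434, 0.0482, 0.1122])]
```

View pics/w3.png

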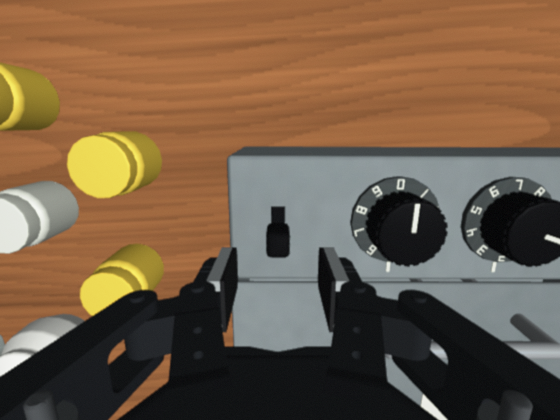

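The tab at (278,238) is centred between the fingers, so I'll descend, pinch and draw.

```bash
python3 -m creep '[[[4,0,0,2,0,0,0],[4,0,0,4,0,0,0],[4,0,0,4.4,0,0,0],[1,0,0,4.4,0,0,0],[1,0,0,4.4,0,0,0]]]' 50
python3 -m creep '[[[1,0,0,0,0,0,0],[1,0,0,0,0,0,0],[1,0.4,0,0,0,0,0],[1,0.8,0,0,0,0,0],[1,1.1,0,0,0,0,0]]]'
python3 -m creep '[[[1,0.1,0,0,0,0,0],[1,0.1,0,0,0,0,0],[1,0.1,0,0,0,0,0],[1,0.1,0,0,0,0,0]]]'
python3 -c "
from h import *
st()
im=manip.read_camera('side'); cv2.imwrite('pics/s1.png',cv2.resize(im[180:420,60:380],None,fx=2.4,fy=2.4,interpolation=cv2.INTER_CUBIC))
"
```

```text
time: 19.12
tcp_pos: [0.4471, 0.0495, 0.0982]
ee_rot: [-3.141, 0.001, 3.087]
force: [-1.1, -0.6, 5.1]
finger_gap: 0.147
finger_force: 52.1
time: 19.75
tcp_pos: [0.437, 0.0502, 0.0981]
ee_rot: [3.141, 0.003, 3.087]
force: [3.7, -2.3, 5.9]
finger_gap: 0.15
finger_force: 52.3
time: 20.25
tcp_pos: [0.4369, 0.0503, 0.0981]
ee_rot: [3.141, 0.004, 3.087]
force: [6.5, -2.5, 4.6]
finger_gap: 0.15
finger_force: 52.0
t20.25 tcp [0.4369 0.0503 0.0981] rpy [3.141 0.004 3.087] F [ 6.5 -2.5  4.6] gap0.150 ff 52.0
```

View pics/s1.png

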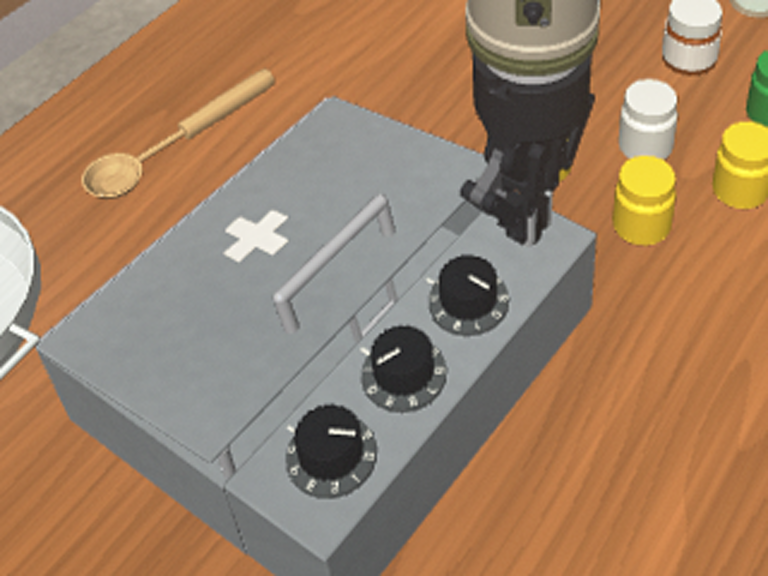

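```bash
python3 -m creep '[[[4,0,0,0,0,0,0],[4,0,0,0,0,0,0],[4,0,0,-4,0,0,0],[4,0,0,-8,0,0,0],[4,0,0,-11,0,0,0]]]'
python3 -m creep '[[[4,-4,3,0,0,0,0.18],[4,-6,6,0,0,0,0.36],[4,-8,9,0,0,0,0.54],[4,-8,11.7,0,0,0,0.72],[4,-8,11.7,0,0,0,0.9]]]'
python3 -m creep '[[[4,0,0,0,0,0,0.18],[4,0,0,0,0,0,0.36],[4,0,0,0,0,0,0.54],[4,0,0,0,0,0,0.67],[4,0,0,0,0,0,0.67]]]'
python3 -c "
from h import *
go(.523,.1635,.132,1.517)
im=manip.read_camera('side'); K,R,t=cal('side'); cv2.imwrite('pics/w4.png',im)
print([(round(d['p'],2),np.round(R.T@(np.array(d['centre'])-t),4).tolist()) for d in manip.boxes_of('side','lid_handle')[:3]])
im=manip.read_camera('wrist'); K,R,t=cal('wrist'); cv2.imwrite('pics/w4.png',im)
print([(round(d['p'],2),np.round(R.T@(np.array(d['centre'])-t),4).tolist()) for d in manip.boxes_of('wrist','lid_handle')[:3]])
"
```

```text
time: 20.92
tcp_pos: [0.4341, 0.0504, 0.2085]
ee_rot: [3.141, -0.0, 3.088]
force: [-0.8, -1.0, -0.5]
finger_gap: 0.468
finger_force: 0.0
time: 21.55
tcp_pos: [0.5202, 0.1654, 0.207]
ee_rot: [3.141, -0.002, 2.185]
force: [0.6, -0.6, 0.1]
finger_gap: 0.469
finger_force: 0.0
time: 22.18
tcp_pos: [0.5202, 0.1628, 0.2071]
ee_rot: [-3.141, 0.0, 1.519]
force: [-0.9, -0.6, 0.4]
finger_gap: 0.472
finger_force: 0.0
t22.18 tcp [0.5202 0.1628 0.2071] rpy [-3.141  0.     1.519] F [-0.9 -0.6  0.4] gap0.472 ff 0.0
shift cm [0.08 0.28 7.51] turn [-0.001  0.     0.002] q [-0.06  0.45 -0.48  2.02  0.3   0.74 -0.77]
[(0.68, [0.4372, -0.1452, 0.0419])]
[(0.57, [0.5667, 0.2124, 0.1099])]
```

View pics/w4.png

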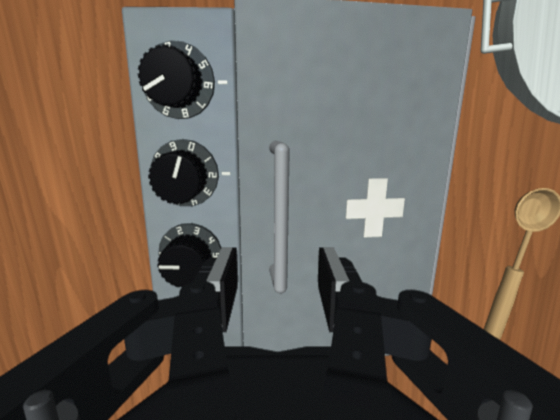

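```bash
python3 -m creep '[[[4,0,0,3,0,0,0],[4,0,0,6,0,0,0],[4,0,0,7.5,0,0,0],[4,0,0,7.5,0,0,0],[4,0,0,7.5,0,0,0]]]' 30
python3 -m creep '[[[0.5,0,0,0,0,0,0],[0.5,0,0,0,0,0,0],[0.5,0,0,0,0,0,0],[0.5,0,0,0,0,0,0],[0.5,0,0.2,-0.5,0,0,0]]]'
python3 -m creep '[[[0.5,0,0.6,-1.2,0,0,0],[0.5,0,1.6,-2.7,0,0,0],[0.5,0,2.8,-4.1,0,0,0],[0.5,0,4.1,-5.4,0,0,0],[0.5,0,5.6,-6.5,0,0,0]]]'
python3 -c "
from h import *
st()"
```

```text
time: 23.0
tcp_pos: [0.5213, 0.163, 0.133]
ee_rot: [3.141, -0.0, 1.518]
force: [-0.6, -0.9, 0.1]
finger_gap: 0.47
finger_force: 0.0
time: 23.62
tcp_pos: [0.5243, 0.1627, 0.1375]
ee_rot: [3.139, -0.001, 1.517]
force: [7.8, -0.1, -8.2]
finger_gap: 0.099
finger_force: 29.9
time: 24.25
tcp_pos: [0.5753, 0.1597, 0.2026]
ee_rot: [-3.135, 0.002, 1.519]
force: [-12.0, 0.8, 7.7]
finger_gap: 0.096
finger_force: 30.1
t24.25 tcp [0.5753 0.1597 0.2026] rpy [-3.135e+00  2.000e-03  1.519e+00] F [-12.    0.8   7.7] gap0.096 ff 30.1
```

```bash
python3 -m creep '[[[0.5,0,1.6,-0.9,0,0,0],[0.5,0,3.3,-1.6,0,0,0],[0.5,0,5.1,-2,0,0,0],[0.5,0,7,-2.3,0,0,0],[0.5,0,8.8,-2.3,0,0,0]]]'
python3 -m creep '[[[0.5,0,1.5,0.15,0,0,0],[0.5,0,2.9,0.5,0,0,0],[0.5,0,2.9,0.5,0,0,0]]]'
python3 -c "
from h import *
st()"
```

```text
time: 24.88
tcp_pos: [0.6666, 0.1547, 0.2266]
ee_rot: [-3.141, 0.001, 1.518]
force: [-2.6, -1.5, 6.5]
finger_gap: 0.098
finger_force: 31.8
time: 25.25
tcp_pos: [0.6973, 0.1529, 0.2209]
ee_rot: [3.139, -0.0, 1.517]
force: [2.3, -2.4, 4.7]
finger_gap: 0.1
finger_force: 32.5
t25.25 tcp [0.6973 0.1529 0.2209] rpy [ 3.139 -0.     1.517] F [ 2.3 -2.4  4.7] gap0.100 ff 32.5
```

```bash
python3 -m creep '[[[2.4,0,0,0,0,0,0],[2.4,0,0,0,0,0,0],[2.4,0,0,-3,0,0,0],[2.4,0,0,-6,0,0,0],[2.4,0,0,-10,0,0,0]]]'
cat >> h.py <<'E'
def locate(c,names,plot=None):
    im=manip.read_camera(c); K,R,t=cal(c); cam=-R.T@t
    for q in names:
        for d in manip.silhouettes(c,q)[:3]:
            m=d["pixels"]; 
            if m.sum()<30: continue
            v,u=np.nonzero(m); col=im[m].mean(0); b=manip.boxes_of(c,q)
            print(q,"p%.2f"%d["p"],"n",m.sum(),"uv",[round(u.mean()),round(v.mean())],"bgr",np.round(col),"ray z.03",np.round(ray(c,(u.mean(),v.mean()),.03)[:2],4))
        print("  boxes",[(round(x["p"],2),np.round(R.T@(np.array(x["centre"])-t),4).tolist()) for x in manip.boxes_of(c,q)[:4]])
    return im
E
python3 - <<'E'
from h import *
st(); im=locate("top",["tablet_jar_mid","powder_jar_mid","balm_tin_mid","carton_mid","salt_pot_mid","tumbler_mid"])
cv2.imwrite("pics/t2.png",cv2.resize(im[130:330,240:470],None,fx=3,fy=3,interpolation=cv2.INTER_CUBIC))
locate("side",["tablet_jar_mid","powder_jar_mid","balm_tin_mid","carton_mid"])
E
```

```text
time: 25.88
tcp_pos: [0.6946, 0.1535, 0.3202]
ee_rot: [-3.139, 0.0, 1.519]
force: [-0.2, 0.0, -0.5]
finger_gap: 0.282
finger_force: 0.0
t25.88 tcp [0.6946 0.1535 0.3202] rpy [-3.139  0.     1.519] F [-0.2  0.  -0.5] gap0.282 ff 0.0
tablet_jar_mid p0.63 n 413 uv [366, 240] bgr [150. 165. 172.] ray z.03 [ 0.456  -0.2927]
tablet_jar_mid p0.41 n 406 uv [361, 192] bgr [163. 172. 169.] ray z.03 [ 0.5818 -0.2789]
  boxes [(0.86, [0.4538, -0.2885, 0.0585])]
powder_jar_mid p0.85 n 331 uv [318, 246] bgr [158. 174. 180.] ray z.03 [ 0.4368 -0.1639]
powder_jar_mid p0.81 n 286 uv [285, 261] bgr [ 51. 174. 206.] ray z.03 [ 0.3985 -0.0793]
powder_jar_mid p0.81 n 312 uv [355, 278] bgr [ 49. 112.  41.] ray z.03 [ 0.3569 -0.2631]
  boxes [(0.88, [0.4397, -0.1571, 0.0635]), (0.87, [0.5014, -0.0918, 0.0561]), (0.76, [0.3465, -0.1544, 0.0655]), (0.76, [0.3614, -0.2575, 0.0577])]
balm_tin_mid p0.58 n 444 uv [361, 192] bgr [158. 167. 166.] ray z.03 [ 0.5813 -0.2797]
  boxes [(0.81, [0.5819, -0.2759, 0.0563])]
carton_mid p0.89 n 545 uv [407, 203] bgr [ 86. 114. 140.] ray z.03 [ 0.5552 -0.4031]
  boxes [(0.79
[... 708 characters left out ...]
er_jar_mid p0.77 n 842 uv [328, 263] bgr [ 57. 195. 223.] ray z.03 [ 0.4007 -0.0751]
powder_jar_mid p0.77 n 755 uv [286, 239] bgr [ 59. 195. 223.] ray z.03 [ 0.5057 -0.0901]
  boxes [(0.86, [0.3989, -0.0566, 0.0418]), (0.75, [0.4386, -0.1506, 0.0445]), (0.65, [0.3538, -0.242, 0.0425]), (0.6, [0.4997, -0.0783, 0.0439])]
balm_tin_mid p0.64 n 664 uv [298, 180] bgr [199. 207. 207.] ray z.03 [ 0.5821 -0.275 ]
balm_tin_mid p0.60 n 40532 uv [172, 296] bgr [120. 121. 118.] ray z.03 [0.6112 0.1481]
  boxes [(0.68, [0.5718, -0.2629, 0.0454]), (0.58, [0.433, 0.2013, 0.1146])]
carton_mid p0.80 n 779 uv [331, 157] bgr [121. 152. 180.] ray z.03 [ 0.5571 -0.3986]
  boxes [(0.72, [0.5522, -0.3816, 0.0465])]
```

View pics/t2.png

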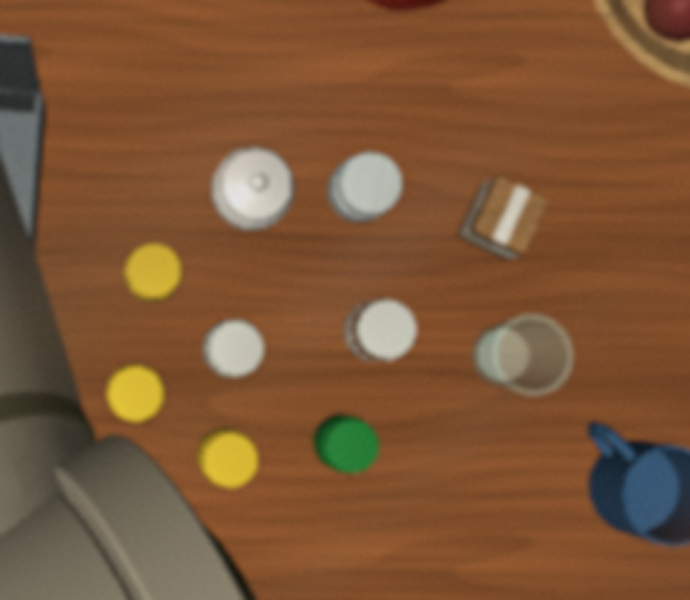

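The top view shows the white jar at crop (234,349), amber jar (386,329), tin (370,184) and carton (510,215) in their original places. The carton's stripe runs (522,185)→(503,240).

```bash
python3 -m creep '[[[7.5,-3.5,-2.5,0,0,0,0],[7.5,-7,-5,0,0,0,0],[7.5,-10.5,-7.5,0,0,0,0],[7.5,-14,-10,0,0,0,0],[7.5,-17,-12,0,0,0,0]]]'
python3 -m creep '[[[7.5,-3.5,-2.5,2,0,0,0],[7.5,-7,-5,5,0,0,0],[7.5,-10.5,-7.5,8,0,0,0],[7.5,-14,-10,11,0,0,0],[7.5,-16,-12,14,0,0,0]]]'
python3 -m creep '[[[7.5,0,0,0,0,0,0]]]'
python3 - <<'E'
from h import *
for n,(u,v),z in [("tab",(386,329),.062),("pow",(234,349),.06),("tin",(370,184),.056),("car",(510,215),.06),("s1",(522,185),.06),("s2",(503,240),.06),("salt",(253,188),.07)]:
    print(n,np.round(ray("top",(240+u/3,130+v/3),z),4))
go(.437,-.164,.024,1.517)
im=manip.read_camera("wrist"); K,R,t=cal("wrist")
print([(round(d['p'],2),np.round(R.T@(np.array(d['centre'])-t),4).tolist()) for d in manip.boxes_of('wrist','powder_jar_mid')[:5]])
E
```

```text
time: 28.45
tcp_pos: [0.5657, -0.0113, 0.3204]
ee_rot: [3.141, 0.0, 1.517]
force: [0.3, 0.2, 0.4]
finger_gap: 0.875
finger_force: 0.0
time: 29.08
tcp_pos: [0.4373, -0.1651, 0.1797]
ee_rot: [3.141, 0.001, 1.516]
force: [0.5, -0.9, -0.2]
finger_gap: 0.874
finger_force: 0.0
time: 29.2
tcp_pos: [0.4358, -0.1646, 0.1787]
ee_rot: [-3.137, -0.0, 1.515]
force: [0.6, 0.2, 1.1]
finger_gap: 0.874
finger_force: 0.0
tab [ 0.4554 -0.2915  0.062 ]
pow [ 0.437  -0.1616  0.06  ]
tin [ 0.5808 -0.2794  0.056 ]
car [ 0.5551 -0.4004  0.06  ]
s1 [ 0.5815 -0.4112  0.06  ]
s2 [ 0.5333 -0.394   0.06  ]
salt [ 0.5739 -0.1761  0.07  ]
t29.20 tcp [ 0.4358 -0.1646  0.1787] rpy [-3.137 -0.     1.515] F [0.6 0.2 1.1] gap0.874 ff 0.0
shift cm [ 0.07  0.18 15.47] turn [-0.004 -0.    -0.002] q [ 0.56  0.4  -0.42  2.21  0.29  0.59 -0.14]
[(0.9, [0.4377, -0.1546, 0.0599]), (0.74, [0.4041, -0.0777, 0.0607]), (0.69, [0.3672, -0.2532, 0.0639]), (0.56, [0.5035, -0.0901, 0.0625])]
```

```bash
python3 -m creep '[[[7.5,0.2,0.1,4,0,0,0],[7.5,0.2,0.1,8,0,0,0],[7.5,0.2,0.1,12,0,0,0],[7.5,0.2,0.1,15.4,0,0,0],[7.5,0.2,0.1,15.4,0,0,0]]]' 30
python3 -m creep '[[[4.3,0,0,0,0,0,0],[4.3,0,0,0,0,0,0],[4.3,0,0,0,0,0,0],[4.3,0,0,0,0,0,0],[4.3,0,0,-2,0,0,0]]]'
python3 -m creep '[[[4.3,0,0,-4,0,0,0],[4.3,0,0,-8,0,0,0],[4.3,0,0,-12,0,0,0],[4.3,0,0,-16,0,0,0]]]'
python3 - <<'E'
from h import *
o,a,_=fitbox(); o=o+[.001,.002]; c,s=np.cos(a),np.sin(a)
for y in (.09,.03,-.03,-.09): print(y,np.round([o[0]+c*.045-s*y,o[1]+s*.045+c*y],4))
go(o[0]+c*.045+s*.100,o[1]+s*.045-c*.100,.2,1.517)
E
```

```text
time: 29.92
tcp_pos: [0.4405, -0.1601, 0.0252]
ee_rot: [-3.14, -0.0, 1.521]
force: [0.1, -0.2, 0.3]
finger_gap: 0.876
finger_force: 0.0
time: 30.55
tcp_pos: [0.4396, -0.1614, 0.0468]
ee_rot: [-3.141, 0.0, 1.518]
force: [0.7, 0.1, -1.2]
finger_gap: 0.573
finger_force: 31.7
time: 31.05
tcp_pos: [0.4391, -0.1617, 0.2086]
ee_rot: [3.141, 0.001, 1.517]
force: [0.7, -0.6, -0.9]
finger_gap: 0.577
finger_force: 31.7
0.09 [0.5777 0.2506]
0.03 [0.5744 0.1907]
-0.03 [0.5712 0.1307]
-0.09 [0.5679 0.0708]
t31.05 tcp [ 0.4391 -0.1617  0.2086] rpy [3.141e+00 1.000e-03 1.517e+00] F [ 0.7 -0.6 -0.9] gap0.577 ff 31.7
shift cm [22.92 11.62  0.86] turn [0.001 0.001 0.   ] q [ 0.61  0.36 -0.49  2.17  0.28  0.66 -0.13]
```

```bash
python3 -m creep '[[[4.3,5,2,0,0,0,0],[4.3,10,4,0,0,0,0],[4.3,15,6,0,0,0,0],[4.3,20,8,0,0,0,0],[4.3,25,10,0,0,0,0]]]'
python3 -m creep '[[[4.3,5,1.7,0,0,0,0],[4.3,10,1.7,0,0,0,0],[4.3,15,1.7,0,0,0,0],[4.3,17.4,1.7,0,0,0,0],[4.3,17.4,1.7,0,0,0,0]]]'
python3 -m creep '[[[4.3,0,0,0,0,0,0],[4.3,0,0,3,0,0,0]]]'
python3 -c "
from h import *
go(.578,.2556,.030,1.517)"
```

```text
time: 31.68
tcp_pos: [0.5531, 0.084, 0.2074]
ee_rot: [3.14, 0.0, 1.517]
force: [-0.1, -0.5, -1.3]
finger_gap: 0.578
finger_force: 31.8
time: 32.3
tcp_pos: [0.5782, 0.258, 0.2072]
ee_rot: [3.141, -0.001, 1.521]
force: [0.1, -1.0, -0.3]
finger_gap: 0.572
finger_force: 31.8
time: 32.55
tcp_pos: [0.5805, 0.2545, 0.1783]
ee_rot: [3.137, -0.001, 1.515]
force: [-0.0, 0.5, -2.7]
finger_gap: 0.576
finger_force: 31.8
t32.55 tcp [0.5805 0.2545 0.1783] rpy [ 3.137e+00 -1.000e-03  1.515e+00] F [-0.   0.5 -2.7] gap0.576 ff 31.8
shift cm [ 0.08 -0.32 14.83] turn [ 0.004 -0.001 -0.002] q [-0.2   0.58 -0.45  1.85  0.35  0.78 -0.9 ]
```

```bash
python3 -m creep '[[[4.3,0,-0.2,5,0,0,0],[4.3,0,-0.3,10,0,0,0],[4.3,0,-0.3,13,0,0,0],[4.3,0,-0.3,14.7,0,0,0],[4.3,0,-0.3,14.7,0,0,0]]]'
python3 -m creep '[[[6.5,0,0,0,0,0,0],[6.5,0,0,0,0,0,0],[6.5,0,0,-4,0,0,0],[6.5,0,0,-9,0,0,0],[6.5,0,0,-14,0,0,0]]]'
python3 -m creep '[[[7.5,-5,-1,-3,0,0,0],[7.5,-10,-2,-3,0,0,0],[7.5,-15,-3,-3,0,0,0],[7.5,-20,-4,-3,0,0,0],[7.5,-25,-5,-3,0,0,0]]]'
python3 -m creep '[[[7.5,-5,-1,0,0,0,0],[7.5,-10,-2,0,0,0,0],[7.5,-15,-3,0,0,0,0],[7.5,-20,-4,0,0,0,0],[7.5,-25,-4.2,0,0,0,0]]]'
python3 -m creep '[[[7.5,-5.3,-0.2,0,0,0,0],[7.5,-5.3,-0.2,0,0,0,0],[7.5,-5.3,-0.2,0,0,0,0]]]'
python3 - <<'E'
from h import *
go(.4555,-.2915,.024,1.517)
im=manip.read_camera("wrist"); K,R,t=cal("wrist")
print([(round(d['p'],2),np.round(R.T@(np.array(d['centre'])-t),4).tolist()) for d in manip.boxes_of('wrist','tablet_jar_mid')[:3]])
locate("side",["tablet_jar_mid","balm_tin_mid","carton_mid"])
E
```

```text
time: 33.17
tcp_pos: [0.5761, 0.2548, 0.0293]
ee_rot: [-3.141, 0.001, 1.517]
force: [-0.0, 0.1, 0.2]
finger_gap: 0.574
finger_force: 36.2
time: 33.8
tcp_pos: [0.5759, 0.2557, 0.1711]
ee_rot: [3.141, -0.0, 1.518]
force: [0.4, -0.4, -0.3]
finger_gap: 0.762
finger_force: 0.0
time: 34.42
tcp_pos: [0.5123, 0.0072, 0.1999]
ee_rot: [3.14, 0.0, 1.518]
force: [0.5, -0.6, -0.3]
finger_gap: 0.876
finger_force: 0.0
time: 35.05
tcp_pos: [0.4566, -0.2403, 0.1999]
ee_rot: [3.141, 0.001, 1.517]
force: [0.9, 0.7, -0.1]
finger_gap: 0.877
finger_force: 0.0
time: 35.42
tcp_pos: [0.4526, -0.2911, 0.1995]
ee_rot: [3.141, -0.0, 1.517]
force: [0.5, 0.6, -0.6]
finger_gap: 0.88
finger_force: 0.0
t35.42 tcp [ 0.4526 -0.2911  0.1995] rpy [ 3.141 -0.     1.517] F [ 0.5  0.6 -0.6] gap0.880 ff 0.0
shift cm [-0.03  0.29 17.55] turn [ 0. -0.  0.] q [ 0.82  0.46 -0.48  2.04  0.32  0.72  0.08]
[(0.95, [0.4581, -0.2866, 0.0601])]
tablet_jar_mid p0.97 n 735 uv [348, 194] bgr [172. 189. 203.] ray z.03 [ 0.4577 -0.289 ]
tablet_jar_mid p0.47 n 912 uv [228, 334] bgr [72. 73. 72.] ray z.03 [0.4757 0.1619]
tablet_jar_mid p0.31 n 1096 uv [198, 368] bgr [72. 73. 73.] ray z.03 [0.4792 0.2406]
  boxes [(0.94, [0.4533, -0.2719, 0.038])]
balm_tin_mid p0.92 n 687 uv [298, 180] bgr [196. 204. 206.] ray z.03 [ 0.5816 -0.2755]
  boxes [(0.78, [0.5713, -0.2618, 0.0405]), (0.15, [0.4344, 0.2041, 0.1123])]
carton_mid p0.88 n 764 uv [321, 161] bgr [123. 154. 181.] ray z.03 [ 0.5697 -0.372 ]
  boxes [(0.72, [0.5634, -0.3538, 0.0437])]
```

```bash
python3 -m creep '[[[7.5,0,0.3,5,0,0,0],[7.5,0,0.3,10,0,0,0],[7.5,0,0.3,14,0,0,0],[7.5,0,0.3,17.5,0,0,0],[7.5,0,0.3,17.5,0,0,0]]]' 30
python3 -m creep '[[[4.6,0,0,0,0,0,0],[4.6,0,0,0,0,0,0],[4.6,0,0,0,0,0,0],[4.6,0,0,0,0,0,0],[4.6,0,0,-2,0,0,0]]]'
python3 -m creep '[[[4.6,0,0,-5,0,0,0],[4.6,0,0,-10,0,0,0],[4.6,0,0,-15.5,0,0,0],[4.6,5,2,-16,0,0,0],[4.6,10,3,-16,0,0,0]]]'
python3 -m creep '[[[4.6,5,1,0,0,0,0],[4.6,10,2,0,0,0,0],[4.6,15,3,0,0,0,0],[4.6,20,4,0,0,0,0],[4.6,25,5,0,0,0,0]]]'
python3 -m creep '[[[4.6,5,1,0,0,0,0],[4.6,10,1.2,0,0,0,0],[4.6,14,1.3,0,0,0,0],[4.6,14,1.3,0,0,0,0],[4.6,14,1.3,2,0,0,0]]]'
python3 -c "
from h import *
go(.5745,.1927,.029,1.517)"
```

```text
time: 36.75
tcp_pos: [0.4547, -0.2906, 0.0223]
ee_rot: [-3.138, -0.002, 1.519]
force: [0.0, -0.2, -0.6]
finger_gap: 0.88
finger_force: 0.0
time: 37.38
tcp_pos: [0.4554, -0.2914, 0.0444]
ee_rot: [-3.141, -0.0, 1.518]
force: [-0.3, -0.3, -1.3]
finger_gap: 0.625
finger_force: 31.9
time: 38.0
tcp_pos: [0.4919, -0.1932, 0.2062]
ee_rot: [3.138, 0.001, 1.515]
force: [0.3, 0.3, -1.1]
finger_gap: 0.624
finger_force: 32.0
time: 38.62
tcp_pos: [0.5543, 0.0551, 0.2049]
ee_rot: [3.141, 0.0, 1.517]
force: [0.7, -0.1, -0.6]
finger_gap: 0.624
finger_force: 32.0
time: 39.25
tcp_pos: [0.5752, 0.1929, 0.1856]
ee_rot: [3.139, -0.001, 1.518]
force: [1.0, -0.7, -1.6]
finger_gap: 0.624
finger_force: 32.0
t39.25 tcp [0.5752 0.1929 0.1856] rpy [ 3.139e+00 -1.000e-03  1.518e+00] F [ 1.  -0.7 -1.6] gap0.624 ff 32.0
shift cm [-0.03 -0.11 15.66] turn [ 0.003 -0.001  0.001] q [-0.08  0.55 -0.49  1.9   0.36  0.77 -0.83]
```

```bash
python3 -m creep '[[[4.6,0,0,5,0,0,0],[4.6,0,0,10,0,0,0],[4.6,0,0,13.6,0,0,0],[4.6,0,0,15.6,0,0,0],[4.6,0,0,15.6,0,0,0]]]'
python3 -m creep '[[[6.8,0,0,0,0,0,0],[6.8,0,0,0,0,0,0],[6.8,0,0,-4,0,0,0],[6.8,0,0,-9,0,0,0],[6.8,0,0,-14,0,0,0]]]'
python3 -m creep '[[[8,-5,0.4,-3,0,0,0],[8,-10,0.8,-3,0,0,0],[8,-15,1.1,-3,0,0,0],[8,-20,1.5,-3,0,0,0],[8,-25,1.8,-3,0,0,0]]]'
python3 -m creep '[[[8,-5,0.3,0,0,0,0],[8,-10,0.6,0,0,0,0],[8,-15,1,0,0,0,0],[8,-20,1.3,0,0,0,0],[8,-22.1,1.4,0,0,0,0]]]'
python3 -m creep '[[[8,0,0,0,0,0,0],[8,0,0,0,0,0,0]]]'
python3 - <<'E'
from h import *
go(.581,-.279,.024,1.517)
im=manip.read_camera("wrist"); K,R,t=cal("wrist")
print([(round(d['p'],2),np.round(R.T@(np.array(d['centre'])-t),4).tolist()) for d in manip.boxes_of('wrist','balm_tin_mid')[:3]])
locate("side",["balm_tin_mid","carton_mid"])
E
```

```text
time: 39.88
tcp_pos: [0.5741, 0.1915, 0.0275]
ee_rot: [-3.14, 0.001, 1.517]
force: [-0.2, -0.1, -1.1]
finger_gap: 0.621
finger_force: 36.8
time: 40.5
tcp_pos: [0.5738, 0.194, 0.1696]
ee_rot: [-3.141, -0.002, 1.52]
force: [0.2, 2.3, -0.9]
finger_gap: 0.793
finger_force: 0.0
time: 41.12
tcp_pos: [0.5792, -0.0596, 0.1989]
ee_rot: [3.141, 0.0, 1.518]
force: [-0.4, 0.1, 0.1]
finger_gap: 0.935
finger_force: 0.0
time: 41.75
tcp_pos: [0.5805, -0.2832, 0.1984]
ee_rot: [-3.142, 0.001, 1.513]
force: [-0.1, -0.6, 0.2]
finger_gap: 0.941
finger_force: 0.0
time: 42.0
tcp_pos: [0.5818, -0.2771, 0.1985]
ee_rot: [3.141, -0.001, 1.52]
force: [0.2, 0.4, -0.2]
finger_gap: 0.931
finger_force: 0.0
t42.00 tcp [ 0.5818 -0.2771  0.1985] rpy [ 3.141e+00 -1.000e-03  1.520e+00] F [ 0.2  0.4 -0.2] gap0.931 ff 0.0
shift cm [-0.21 -0.08 17.45] turn [ 0.    -0.001  0.003] q [ 0.69  0.58 -0.51  1.8   0.37  0.85 -0.04]
[(0.97, [0.5846, -0.2737, 0.0587])]
balm_tin_mid p0.66 n 656 uv [298, 179] bgr [200. 207. 207.] ray z.03 [ 0.5826 -0.276 ]
  boxes []
carton_mid p0.67 n 780 uv [322, 161] bgr [121. 152. 180.] ray z.03 [ 0.569  -0.3719]
carton_mid p0.67 n 1139 uv [198, 368] bgr [73. 75. 74.] ray z.03 [0.4793 0.2406]
  boxes [(0.18, [0.672, 0.1803, 0.1834])]
```

```bash
python3 -m creep '[[[8,-0.1,0,5,0,0,0],[8,-0.1,0,10,0,0,0],[8,-0.1,0,14,0,0,0],[8,-0.1,0,17.4,0,0,0],[8,-0.1,0,17.4,0,0,0]]]' 30
python3 -m creep '[[[5,0,0,0,0,0,0],[5,0,0,0,0,0,0],[5,0,0,0,0,0,0],[5,0,0,0,0,0,0],[5,0,0,-2,0,0,0]]]'
python3 -m creep '[[[5,0,0,-5,0,0,0],[5,0,0,-10,0,0,0],[5,0,0,-15.5,0,0,0],[5,5,-0.4,-16,0,0,0],[5,10,-0.8,-16,0,0,0]]]'
python3 -m creep '[[[5,5,-0.4,0,0,0,0],[5,10,-0.8,0,0,0,0],[5,15,-1.2,0,0,0,0],[5,20,-1.6,0,0,0,0],[5,25,-2,0,0,0,0]]]'
python3 -m creep '[[[5,5,-0.4,0,0,0,0],[5,5.6,-0.4,0,0,0,0],[5,5.6,-0.4,0,0,0,0],[5,5.6,-0.4,2,0,0,0]]]'
python3 -c "
from h import *
go(.571,.1287,.029,1.517)"
```

```text
time: 43.12
tcp_pos: [0.5801, -0.2794, 0.022]
ee_rot: [-3.137, -0.001, 1.518]
force: [0.3, -0.1, -0.6]
finger_gap: 0.938
finger_force: 0.0
time: 43.75
tcp_pos: [0.5808, -0.28, 0.0445]
ee_rot: [-3.14, -0.0, 1.518]
force: [-0.0, -0.5, -1.0]
finger_gap: 0.666
finger_force: 32.6
time: 44.38
tcp_pos: [0.5788, -0.1794, 0.2069]
ee_rot: [3.139, 0.001, 1.516]
force: [-0.1, 0.5, -1.0]
finger_gap: 0.668
finger_force: 32.9
time: 45.0
tcp_pos: [0.5717, 0.0723, 0.2057]
ee_rot: [3.141, 0.0, 1.518]
force: [-0.3, -0.9, -0.6]
finger_gap: 0.667
finger_force: 32.9
time: 45.5
tcp_pos: [0.572, 0.1252, 0.1856]
ee_rot: [3.139, 0.0, 1.516]
force: [-0.1, 0.1, -1.2]
finger_gap: 0.67
finger_force: 32.9
t45.50 tcp [0.572  0.1252 0.1856] rpy [3.139 0.    1.516] F [-0.1  0.1 -1.2] gap0.670 ff 32.9
shift cm [ 0.35 -0.16 15.66] turn [ 0.003  0.    -0.001] q [ 0.04  0.53 -0.52  1.95  0.38  0.75 -0.75]
```

```bash
python3 -m creep '[[[5,0.2,0,5,0,0,0],[5,0.2,-0.1,10,0,0,0],[5,0.2,-0.1,13.6,0,0,0],[5,0.2,-0.1,15.6,0,0,0],[5,0.2,-0.1,15.6,0,0,0]]]'
python3 -m creep '[[[7.2,0,0,0,0,0,0],[7.2,0,0,0,0,0,0],[7.2,0,0,-4,0,0,0],[7.2,0,0,-9,0,0,0],[7.2,0,0,-14,0,0,0]]]'
python3 -m creep '[[[7.5,-5,0.2,-3,0,0,0],[7.5,-10,0.4,-3,0,0,0],[7.5,-15,0.6,-3,0,0,0],[7.5,-20,0.9,-3,0,0,0],[7.5,-25,1.1,-3,0,0,0]]]'
python3 -m creep '[[[7.5,-5,0.2,0,0,0,0],[7.5,-10,0.4,0,0,0,0],[7.5,-15,0.7,0,0,0,0],[7.5,-20,0.9,0,0,0,0],[7.5,-25,1.1,0,0,0,0]]]'
python3 -m creep '[[[7.5,0,0,0,0,0,0],[7.5,0,0,0,0,0,0]]]'
python3 - <<'E'
from h import *
go(.567,-.374,.024,1.517)
im=manip.read_camera("wrist"); K,R,t=cal("wrist"); cv2.imwrite("pics/w5.png",im)
print([(round(d['p'],2),np.round(R.T@(np.array(d['centre'])-t),4).tolist()) for d in manip.boxes_of('wrist','carton_mid')[:3]])
# rectify top plane z=.062, world frame: up=x, left=y, 4 px/mm
x0,x1,y0,y1=.51,.63,-.45,-.30; s=4000
src=np.float32([proj("wrist",[x,y,.06]) for x,y in [(x1,y1),(x1,y0),(x0,y0),(x0,y1)]]); w,h=int((y1-y0)*s),int((x1-x0)*s)
cv2.imwrite("pics/r5.png",cv2.warpPerspective(im,cv2.getPerspectiveTransform(src,np.float32([(0,0),(w,0),(w,h),(0,h)])),(w,h)))
E
```

```text
time: 46.12
tcp_pos: [0.5698, 0.1267, 0.0274]
ee_rot: [-3.14, 0.002, 1.516]
force: [0.4, -0.9, -0.5]
finger_gap: 0.667
finger_force: 37.8
time: 46.75
tcp_pos: [0.5701, 0.1286, 0.1702]
ee_rot: [3.141, -0.0, 1.517]
force: [0.3, -0.1, 0.0]
finger_gap: 0.842
finger_force: 0.0
time: 47.38
tcp_pos: [0.5678, -0.1232, 0.199]
ee_rot: [3.14, 0.0, 1.517]
force: [0.4, 0.0, -0.0]
finger_gap: 0.879
finger_force: 0.0
time: 48.0
tcp_pos: [0.5652, -0.3735, 0.199]
ee_rot: [3.141, 0.001, 1.517]
force: [1.0, -0.5, 0.2]
finger_gap: 0.877
finger_force: 0.0
time: 48.25
tcp_pos: [0.5654, -0.3711, 0.1985]
ee_rot: [3.141, -0.0, 1.517]
force: [0.9, 1.0, -0.4]
finger_gap: 0.88
finger_force: 0.0
t48.25 tcp [ 0.5654 -0.3711  0.1985] rpy [ 3.141 -0.     1.517] F [ 0.9  1.  -0.4] gap0.880 ff 0.0
shift cm [-0.29  0.17 17.45] turn [ 0. -0.  0.] q [ 0.83  0.62 -0.53  1.73  0.39  0.9   0.09]
[(0.74, [0.5736, -0.3773, 0.0623])]
```

View pics/r5.png

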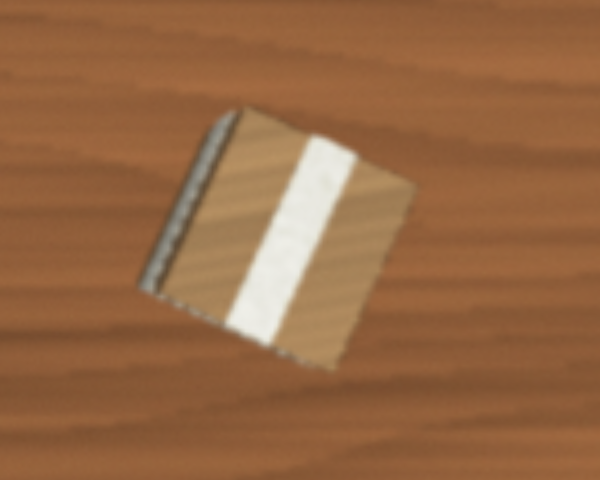

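```bash
python3 -m creep '[[[7.5,-0.1,0.5,4,0,0,0.18],[7.5,-0.1,0.5,8,0,0,0.36],[7.5,-0.1,0.5,13,0,0,0.377],[7.5,-0.1,0.5,17.4,0,0,0.377],[7.5,-0.1,0.5,17.4,0,0,0.377]]]' 30
python3 -m creep '[[[4.2,0,0,0,0,0,0],[4.2,0,0,0,0,0,0],[4.2,0,0,0,0,0,0],[4.2,0,0,0,0,0,0],[4.2,0,0,-2,0,0,0]]]'
python3 -m creep '[[[4.2,0,0,-5,0,0,0],[4.2,0,0,-10,0,0,-0.1],[4.2,0,0,-15.5,0,0,-0.25],[4.2,0,0,-16,0,0,-0.377],[4.2,0,0,-16,0,0,-0.377]]]'
python3 -m creep '[[[4.2,5,-0.3,0,0,0,0],[4.2,10,-0.6,0,0,0,0],[4.2,15,-0.9,0,0,0,0],[4.2,20,-1.2,0,0,0,0],[4.2,25,-1.5,0,0,0,0]]]'
python3 -m creep '[[[4.2,5,-0.3,0,0,0,0],[4.2,10,-0.6,0,0,0,0],[4.2,15,-0.9,0,0,0,0],[4.2,18.4,-1.1,0,0,0,0],[4.2,18.4,-1.1,2,0,0,0]]]'
python3 -c "
from h import *
go(.5675,.0628,.029,1.517)"
```

```text
time: 48.98
tcp_pos: [0.5693, -0.3701, 0.0216]
ee_rot: [-3.136, -0.001, 1.143]
force: [0.3, 0.3, -0.1]
finger_gap: 0.878
finger_force: 0.0
time: 49.6
tcp_pos: [0.57, -0.3726, 0.0448]
ee_rot: [-3.14, 0.0, 1.141]
force: [-0.4, 0.2, -0.2]
finger_gap: 0.601
finger_force: 32.0
time: 50.22
tcp_pos: [0.5704, -0.3732, 0.2065]
ee_rot: [3.14, 0.001, 1.516]
force: [-0.3, 0.3, -1.7]
finger_gap: 0.608
finger_force: 32.1
time: 50.85
tcp_pos: [0.5681, -0.1208, 0.204]
ee_rot: [-3.14, 0.0, 1.514]
force: [-0.0, 0.6, -0.7]
finger_gap: 0.602
finger_force: 32.1
time: 51.48
tcp_pos: [0.5678, 0.066, 0.1852]
ee_rot: [3.14, -0.002, 1.519]
force: [-0.2, -0.7, -0.7]
finger_gap: 0.599
finger_force: 32.1
t51.48 tcp [0.5678 0.066  0.1852] rpy [ 3.140e+00 -2.000e-03  1.519e+00] F [-0.2 -0.7 -0.7] gap0.599 ff 32.1
shift cm [-0.35 -0.04 15.62] turn [ 0.002 -0.002  0.002] q [ 0.17  0.52 -0.55  1.98  0.4   0.74 -0.67]
```

```bash
python3 -m creep '[[[4.2,-0.1,0,0,0,0,0],[4.2,-0.1,0,5,0,0,0],[4.2,-0.1,0,10,0,0,0],[4.2,-0.1,0,14,0,0,0],[4.2,-0.1,0,15.6,0,0,0]]]'
python3 -m creep '[[[4.2,0,0,0,0,0,0],[6.8,0,0,0,0,0,0],[6.8,0,0,0,0,0,0],[6.8,0,0,-4,0,0,0],[6.8,0,0,-9,0,0,0]]]'
python3 -m creep '[[[6.8,0,-2,-5,0,0,0],[6.8,0,-4,-10,0,0,0],[6.8,3,-6,-15,0,0,0],[6.8,3,-6,-15,0,0,0]]]'
python3 - <<'E'
from h import *
st(); im=manip.read_camera("wrist"); cv2.imwrite("pics/w6.png",im)
E
```

```text
time: 52.1
tcp_pos: [0.566, 0.0599, 0.0275]
ee_rot: [-3.138, 0.002, 1.515]
force: [-14.0, -1.8, 61.0]
finger_gap: 0.602
finger_force: 42.4
time: 52.72
tcp_pos: [0.567, 0.0609, 0.1189]
ee_rot: [-3.14, 0.0, 1.518]
force: [0.3, -0.6, 0.3]
finger_gap: 0.795
finger_force: 0.0
time: 53.22
tcp_pos: [0.5097, 0.097, 0.2727]
ee_rot: [3.134, -0.002, 1.52]
force: [1.0, -0.5, -0.7]
finger_gap: 0.801
finger_force: 0.0
t53.23 tcp [0.5097 0.097  0.2727] rpy [ 3.134e+00 -2.000e-03  1.520e+00] F [ 1.  -0.5 -0.7] gap0.801 ff 0.0
```

View pics/w6.png

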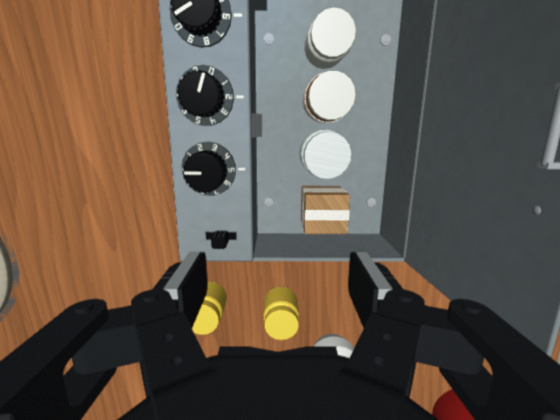

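All four medicines stand upright in the compartment, in a column at about u=328 (v=33, 96, 154, 213). Next I regrip the handle.

```bash
python3 -m creep '[[[2.4,0,0,-5,0,0,0],[2.4,2,5,-5.5,0,0,0],[2.4,4,10,-5.5,0,0,0],[2.4,6.6,15,-5.5,0,0,0],[2.4,6.6,18.3,-5.5,0,0,0]]]'
python3 -m creep '[[[2.4,0,0,0,0,0,0],[2.4,0,0,0,0,0,0]]]'
python3 -c "
from h import *
go(.6968,.153,.2209,1.517)
im=manip.read_camera('wrist'); cv2.imwrite('pics/w7.png',im)"
```

```text
time: 53.9
tcp_pos: [0.6971, 0.1516, 0.3208]
ee_rot: [-3.139, -0.0, 1.519]
force: [0.3, 0.2, 1.3]
finger_gap: 0.279
finger_force: 0.0
time: 54.15
tcp_pos: [0.6947, 0.1498, 0.3217]
ee_rot: [-3.139, 0.001, 1.517]
force: [-0.3, -1.1, 0.1]
finger_gap: 0.28
finger_force: 0.0
t54.15 tcp [0.6947 0.1498 0.3217] rpy [-3.139e+00  1.000e-03  1.517e+00] F [-0.3 -1.1  0.1] gap0.280 ff 0.0
shift cm [ 0.34  0.22 10.08] turn [-0.003  0.001  0.   ] q [ 0.07  0.57 -0.61  1.51  0.34  1.17 -0.65]
```

View pics/w7.png

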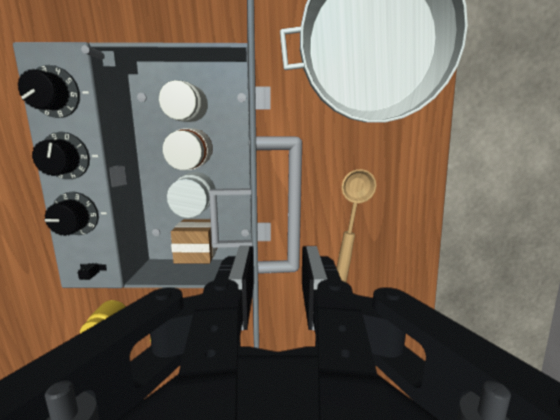

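Run:
```python
from h import *
from scipy.optimize import brentq
o,a,_=fitbox(); o=o+[.001,.002]; c,s=np.cos(a),np.sin(a)
for uv in [(295,150),(295,205),(294,260)]:
    def f(th,full=False):
        ph=.232+th; z=.088+.148*np.sin(ph); w=ray("wrist",uv,z)[:2]-o
        bx=c*w[0]+s*w[1]; by=-s*w[0]+c*w[1]; tx=.132-.148*np.cos(ph)
        return (np.round([bx,by,z],4),np.round(ray("wrist",uv,z),4)) if full else bx-tx
    th=brentq(f,1,1.9); print(uv,round(th,3),f(th,True))
st()
```

```text
(295, 150) 1.662 (array([0.1791, 0.0444, 0.2283]), array([0.7091, 0.1978, 0.2283]))
(295, 205) 1.668 (array([0.1798, 0.0015, 0.2281]), array([0.7075, 0.1549, 0.2281]))
(294, 260) 1.668 (array([ 0.1798, -0.0458,  0.2281]), array([0.7049, 0.1076, 0.2281]))
t54.20 tcp [0.6945 0.15   0.3224] rpy [-3.140e+00  1.000e-03  1.518e+00] F [-0.5  0.8  1.8] gap0.281 ff 0.0
```

```bash
python3 -m creep '[[[2,0.3,1.35,0,0,0,0],[2,0.3,1.35,0,0,0,0],[2,0.3,1.35,3,0,0,0],[2,0.3,1.35,5,0,0,0],[2,0.3,1.35,6,0,0,0]]]' 60
python3 -c "
from h import *
go(.7083,.153,.2175,1.517)"
```

```text
time: 54.82
tcp_pos: [0.7087, 0.1524, 0.2619]
ee_rot: [-3.14, 0.001, 1.518]
force: [-0.4, 0.1, 0.2]
finger_gap: 0.234
finger_force: 0.0
t54.83 tcp [0.7087 0.1524 0.2619] rpy [-3.140e+00  1.000e-03  1.518e+00] F [-0.4  0.1  0.2] gap0.234 ff 0.0
shift cm [ 0.06 -0.03  4.44] turn [-0.002  0.001  0.001] q [ 0.06  0.63 -0.59  1.54  0.38  1.08 -0.67]
```

```bash
python3 -m creep '[[[2,0,0,2,0,0,0],[2,0,0,4,0,0,0],[2,0,0,4.4,0,0,0],[0.5,0,0,4.4,0,0,0],[0.5,0,0,4.4,0,0,0]]]' 60
python3 -m creep '[[[0.5,0,0,0,0,0,0],[0.5,0,0,0,0,0,0],[0.5,0,-0.8,-0.2,0,0,0],[0.5,0,-1.6,-0.4,0,0,0],[0.5,0,-2.4,-0.6,0,0,0]]]'
python3 -c "
from h import *
st()"
```

```text
time: 55.45
tcp_pos: [0.7093, 0.1527, 0.219]
ee_rot: [3.141, -0.0, 1.518]
force: [1.4, -0.3, -1.4]
finger_gap: 0.088
finger_force: 58.6
time: 56.08
tcp_pos: [0.6846, 0.1541, 0.2258]
ee_rot: [3.141, -0.0, 1.518]
force: [3.1, 0.3, -1.1]
finger_gap: 0.089
finger_force: 58.5
t56.08 tcp [0.6846 0.1541 0.2258] rpy [ 3.141 -0.     1.518] F [ 3.1  0.3 -1.1] gap0.089 ff 58.5
```

```bash
python3 -m creep '[[[0.5,0,-1.4,-0.15,0,0,0],[0.5,0,-3.3,-0.15,0,0,0],[0.5,0,-5.1,0.1,0,0,0],[0.5,0,-6.9,0.5,0,0,0],[0.5,0,-8.6,1.2,0,0,0]]]'
python3 -m creep '[[[0.5,0,-1.6,0.9,0,0,0],[0.5,0,-3.1,2,0,0,0],[0.5,0,-4.5,3.2,0,0,0],[0.5,0,-5.6,4.7,0,0,0],[0.5,0,-6.6,6.2,0,0,0]]]'
python3 -c "
from h import *
st()"
```

```text
time: 56.7
tcp_pos: [0.5977, 0.1589, 0.2141]
ee_rot: [3.141, 0.0, 1.518]
force: [0.4, 1.3, 10.5]
finger_gap: 0.086
finger_force: 61.4
time: 57.32
tcp_pos: [0.5314, 0.1626, 0.1513]
ee_rot: [-3.141, -0.0, 1.519]
force: [3.8, 1.8, -0.4]
finger_gap: 0.082
finger_force: 61.7
t57.33 tcp [0.5314 0.1626 0.1513] rpy [-3.141 -0.     1.519] F [ 3.8  1.8 -0.4] gap0.082 ff 61.7
```

```bash
python3 -m creep '[[[0.5,0,-0.5,0.8,0,0,0],[0.5,0,-0.8,1.6,0,0,0],[0.5,0,-1.15,2.6,0,0,0],[0.5,0,-1.35,3.3,0,0,0],[0.5,0,-1.45,3.7,0,0,0]]]' 90
python3 -m creep '[[[0.5,0,0,0.1,0,0,0],[0.5,0,0,0.15,0,0,0],[0.5,0,0,0.15,0,0,0]]]'
python3 -c "
from h import *
st()"
```

```text
time: 57.95
tcp_pos: [0.5173, 0.163, 0.1144]
ee_rot: [-3.14, 0.001, 1.518]
force: [-7.0, 1.7, 9.9]
finger_gap: 0.081
finger_force: 81.4
time: 58.32
tcp_pos: [0.5168, 0.1636, 0.1125]
ee_rot: [-3.139, 0.0, 1.519]
force: [-5.7, 4.1, 5.4]
finger_gap: 0.077
finger_force: 82.6
t58.33 tcp [0.5168 0.1636 0.1125] rpy [-3.139  0.     1.519] F [-5.7  4.1  5.4] gap0.077 ff 82.6
```

```bash
python3 -m creep '[[[0.5,0,0,0.15,0,0,0],[0.5,0,0,0.3,0,0,0],[0.5,0,0,0.3,0,0,0]]]'
python3 -m creep '[[[0.5,0,0,0.15,0,0,0],[0.5,0,0,0.15,0,0,0],[0.5,0,0,0.15,0,0,0]]]'
python3 -c "
from h import *
st()"
```

```text
time: 58.7
tcp_pos: [0.5166, 0.1636, 0.111]
ee_rot: [-3.14, 0.001, 1.519]
force: [-11.9, 2.0, 26.5]
finger_gap: 0.074
finger_force: 84.9
time: 59.08
tcp_pos: [0.5166, 0.1636, 0.1108]
ee_rot: [-3.141, 0.001, 1.52]
force: [-16.5, 0.2, 43.2]
finger_gap: 0.081
finger_force: 86.9
t59.08 tcp [0.5166 0.1636 0.1108] rpy [-3.141e+00  1.000e-03  1.520e+00] F [-16.5   0.2  43.2] gap0.081 ff 86.9
```

```bash
python3 -m creep '[[[0.5,0,0,-0.3,0,0,0],[0.5,0,0,-0.3,0,0,0],[3,0,0,-0.3,0,0,0],[3,0,0,-0.3,0,0,0],[3,0,0,-4,0,0,0]]]'
python3 -m creep '[[[5.5,0,-4,-4,0,0,0],[5.5,0,-8,-4,0,0,0],[5.5,5,-8,-4,0,0,0],[5.5,10,-8,-4,0,0,0],[5.5,10,-8,-4,0,0,0]]]'
python3 - <<'E'
from h import *
go(.448,.2645,.101,1.517)
im=manip.read_camera("side"); cv2.imwrite("pics/s2.png",cv2.resize(im[180:420,60:380],None,fx=2.4,fy=2.4,interpolation=cv2.INTER_CUBIC))
E
```

```text
time: 59.7
tcp_pos: [0.5178, 0.1618, 0.1465]
ee_rot: [-3.137, 0.002, 1.518]
force: [0.1, -0.7, 0.4]
finger_gap: 0.352
finger_force: 0.0
time: 60.32
tcp_pos: [0.4443, 0.2709, 0.1885]
ee_rot: [3.141, -0.003, 1.522]
force: [-0.3, -0.7, 0.0]
finger_gap: 0.642
finger_force: 0.0
t60.33 tcp [0.4443 0.2709 0.1885] rpy [ 3.141e+00 -3.000e-03  1.522e+00] F [-0.3 -0.7  0. ] gap0.642 ff 0.0
shift cm [-0.65  0.4   8.75] turn [ 0.001 -0.003  0.005] q [-0.22  0.47 -0.6   2.08  0.41  0.7  -1.14]
```

View pics/s2.png

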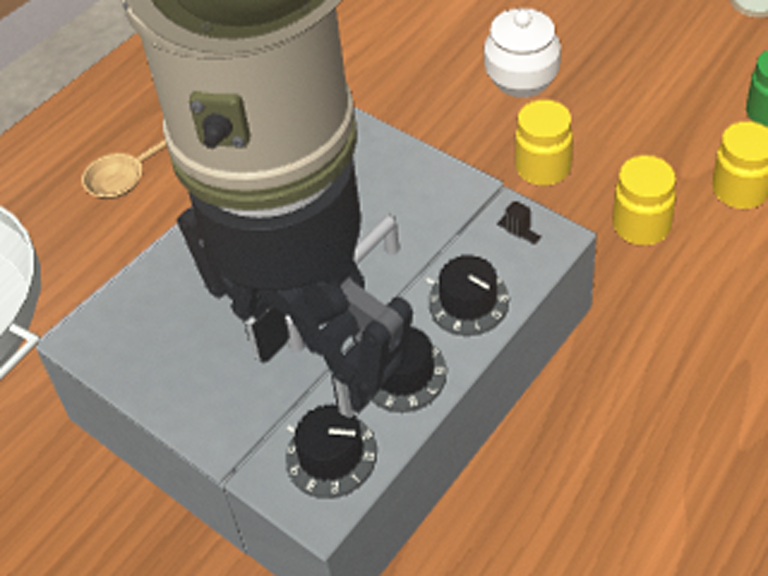

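The lid lies flush with the lock case (seam at about (350,350)) and the tab is back at its lid-side end (517,222). Now I scramble the left dial.

```bash
python3 -m creep '[[[5.5,-0.5,0.3,0,0,0,0],[5.5,-0.5,0.3,3,0,0,0],[5.5,-0.5,0.3,6,0,0,0],[5.5,-0.5,0.3,8.1,0,0,0],[5.5,-0.5,0.3,8.6,0,0,0]]]' 40
python3 -m creep '[[[5.5,0,0,0,0,0,0],[3,0,0,0,0,0,0],[3,0,0,0,0,0,0],[3,0,0,0,0,0,0],[3,0,0,0,0,0,0]]]'
python3 -m creep '[[[3,0,0,0,0,0,-0.18],[3,0,0,0,0,0,-0.36],[3,0,0,0,0,0,-0.54],[3,0,0,0,0,0,-0.72],[3,0,0,0,0,0,-0.9]]]'
python3 -m creep '[[[3,0,0,0,0,0,-0.18],[3,0,0,0,0,0,-0.36],[5.5,0,0,0,0,0,-0.36],[5.5,0,0,0,0,0,-0.36],[5.5,0,0,-3,0,0,-0.36]]]'
python3 -m creep '[[[5.5,0,0,-5,0,0,0],[5.5,0,0,-10,0,0,0],[5.5,0,0,-15,0,0,0],[5.5,0,0,-18,0,0,0],[5.5,0,0,-18,0,0,0]]]'
python3 - <<'E'
from h import *
go(.448,.2645,.101,1.517)
im=manip.read_camera("wrist"); cv2.imwrite("pics/w8.png",im)
im=manip.read_camera("side"); cv2.imwrite("pics/s3.png",cv2.resize(im[180:420,60:380],None,fx=2.4,fy=2.4,interpolation=cv2.INTER_CUBIC))
E
```

```text
time: 61.0
tcp_pos: [0.4469, 0.2595, 0.1012]
ee_rot: [-3.14, 0.002, 1.516]
force: [-0.3, 0.5, 0.8]
finger_gap: 0.645
finger_force: 0.0
time: 61.62
tcp_pos: [0.4488, 0.2616, 0.1036]
ee_rot: [3.138, -0.001, 1.517]
force: [5.7, -3.5, 6.8]
finger_gap: 0.422
finger_force: 39.6
time: 62.25
tcp_pos: [0.4521, 0.263, 0.1038]
ee_rot: [3.134, 0.003, 2.421]
force: [16.5, 2.9, -6.7]
finger_gap: 0.43
finger_force: 40.6
time: 62.88
tcp_pos: [0.4457, 0.2608, 0.1314]
ee_rot: [-3.138, -0.002, 2.778]
force: [-0.5, -0.1, 0.2]
finger_gap: 0.642
finger_force: 0.0
time: 63.5
tcp_pos: [0.447, 0.2624, 0.3144]
ee_rot: [3.14, 0.003, 2.777]
force: [-0.4, -0.3, -0.3]
finger_gap: 0.643
finger_force: 0.0
t63.50 tcp [0.447  0.2624 0.3144] rpy [3.140e+00 3.000e-03 2.777e+00] F [-0.4 -0.3 -0.3] gap0.643 ff 0.0
shift cm [ 0.04  0.19 21.34] turn [4.00e-03 1.00e-03 1.26e+00] q [ 0.15  0.44 -1.1   1.93  0.45  1.05  0.07]
```

View pics/s3.png

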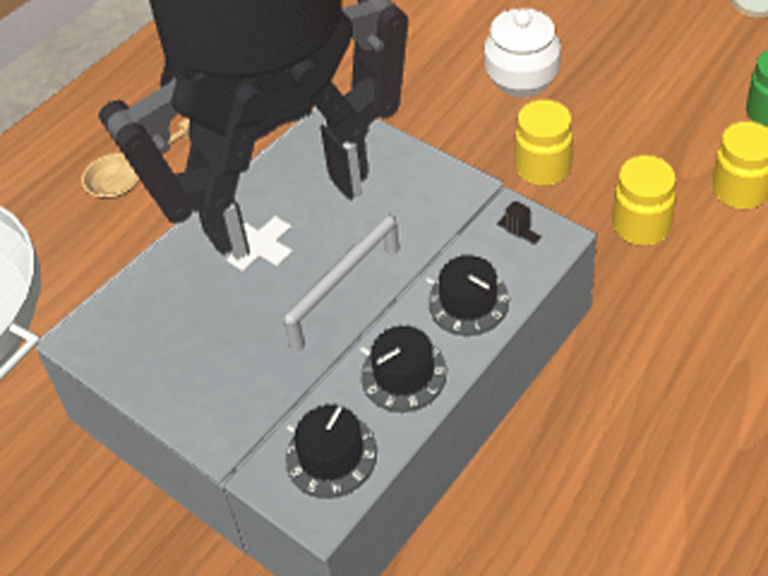

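The left dial's line has turned from pointing right to upper right (about 1.2 rad off the code). The lid is flush, the tab is home and the arm is clear, so I hand in.

```bash
python3 -c "
from rig import manip
print(manip.sign_off())"
```

```text
the job is handed in; nothing more can be done
None
```

All four medicines are in the box, the lid is latched, the left dial is about 1.2 rad off the code, and the job is handed in; hand-in returned no verdict, so success rests on the last camera views.

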